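# Turn photo tiles white side up and load the tile printer

## Robot

A 6-joint arm with a two-finger parallel gripper is mounted at the origin on the work surface. World frame = base frame: x ahead of the robot, y to its left, z up, the work surface at z = 0. Lengths are in mm, angles in rad, forces in N, time in s.
With the tool pointing down it reaches from about 350 to 775 mm from the base axis. Payload 7.3 kg.
Tool frame: the origin (TCP) lies between the finger pads; the fingertips stand 25 mm ahead of it and the grasp point (between the pads) lies 6 mm ahead of it; z points along the fingers, y is the line along which they close (so a half turn about z gives the same grasp; the last joint's range is limited). The gripper opens to 92 mm and grips with 3 to 60 N. Pads are 19 mm wide; open, the fingers measure 130 mm over their backs; the gripper's body (75 mm by 190 mm) begins 47 mm behind the grasp point.
Start: joints at [-1.283, 0.342, 1.524, -0, 1.275, -0.146], TCP at [220.692, -476.38, 251.741] pointing down, gripper open.
Joint ranges: [-2.53, 2.53], [-0.77, 2.02], [0.04, 2.7], [-1, 4.14], [0.28, 2.66], [-3.11, 3.11]. Speed limits (rad/s): [2.57, 2.57, 3.14, 3.14, 3.14, 3.14].

## Interface

Orientations are given as [roll, pitch, yaw] about the fixed x, y, z axes, in that order (R = Rz(yaw) Ry(pitch) Rx(roll)).
In Python, from plant import bot gives the robot as it stands.
- The arm moves only by the tool play_rows, never from a script. Its argument "commands" is a list of rows, each an object of numbers: "x", "y", "z": the shift along the tool's x, y, z in m; "twist": the turn about the tool's z in degrees. In form: [{"x": .., "y": .., "z": .., "twist": ..}, ...]. A call has exactly 8 rows; each row is the pose to reach, as a shift and turn from the pose commanded when the call began, along the tool's axes at that moment; what a row does not reach only later rows make up. A row lasts 1/10 s, in which the tool goes at most 50 mm and 8.59 degrees, less where a joint would pass 70% of its speed; a pose out of reach is approached as far as the arm can. A call with a gripper value outside its range is refused whole. "jaw" is the closure, from 0 (fully open) to 1 (shut), set as the call begins (left out, the last holds). The fingers move at their own pace and stop on an object; the grip force is fixed at half the most. Time passes only in rows, so rows that repeat a pose let the fingers close, or fill a call up. It gives the time, the measured TCP pose, the force, the opening and the grip force at its end, in the units of the state.
- bot.get_obs(): the state, without advancing time (a new reading comes with each control period).
- bot.capture(name): name is "scene" or "side" or "wrist"; returns a dict with "pixels" (384x512x3 uint8, red, green, blue), "fx", "fy", "cx", "cy" (pixels), "eye" and "rotation" of the camera in the world. Camera axes: x right, y down, z forward; pixel columns grow to the right and rows downward; lengths in mm; the calibration is good to about 2 mm. A picture is of the moment at which its call begins. There is no depth.
- bot.close_job(): hands the job in; it is judged then, once.
The state is a dict: "time": time; "joint_positions": joint angles; "dq": joint speeds; "tau": joint torques, N m; "tool_pos": TCP position; "tcp_rot": TCP orientation; "contact_force": force on the tool from outside, world axes, zero at the start; "moment": the same for the moment, N m; "grip_width": finger opening in mm; "finger_force": force on a finger pad.
Only numpy, scipy, OpenCV 4.12 (cv2) and the standard library are available. Lean on these libraries where they do the work, as an engineer would, in place of code of your own. Each camera call takes 0.05 s, during which the arm holds its last target. There are 200 camera calls.

## Task

Load the desktop tile printer: release the bed by throwing its lever into the green notch, then lay every photo tile that is on the desk flat on the print bed, white side up, wholly on the bed, lined up with it and not overlapping, turning over those that lie cork side up (the oak fence is there to tip them up against). When all are in place, clamp the bed by throwing the lever into the red notch, and leave the other things on the desk alone.

Things in the scene. Friction and masses are not known exactly. Their poses are not given: they have to be found in the camera images.
- tile_a_c (a point): Loose photo tile, ceramic, 90 x 64 x 8 mm, 0.07-0.14 kg: one face glazed white (print side), the other brown cork. This point is its centre, half-way through the thickness (4 mm from either face). x runs along the 90 mm side, y along the 64 mm side, z points OUT OF THE WHITE FACE: z up means white side up, z down means cork side up. None if absent.
- tile_b_c (a point): Loose photo tile, ceramic, 90 x 64 x 8 mm, 0.07-0.14 kg: one face glazed white (print side), the other brown cork. This point is its centre, half-way through the thickness (4 mm from either face). x runs along the 90 mm side, y along the 64 mm side, z points OUT OF THE WHITE FACE: z up means white side up, z down means cork side up. None if absent.
- tile_c_c (a point): Loose photo tile, ceramic, 90 x 64 x 8 mm, 0.07-0.14 kg: one face glazed white (print side), the other brown cork. This point is its centre, half-way through the thickness (4 mm from either face). x runs along the 90 mm side, y along the 64 mm side, z points OUT OF THE WHITE FACE: z up means white side up, z down means cork side up. None if absent.
- tile_a: The same tile as tile_a_c; this origin lies at the centre of the face that was underneath at the start, so use tile_a_c for handling. None if absent.
- tile_b: The same tile as tile_b_c; this origin lies at the centre of the face that was underneath at the start, so use tile_b_c for handling. None if absent.
- tile_c: The same tile as tile_c_c; this origin lies at the centre of the face that was underneath at the start, so use tile_c_c for handling. None if absent.
- bed (a point): Centre of the top surface of the printer's print bed, a fixed flat dark steel plate 360 mm (along its x) by 150 mm (along its y), its top 12 mm above the desk, no rims. z up. Three white tile outlines (long side along x) lie at x = -110, 0 and +110 mm on it, as a guide.
- printer: The white tile printer, fixed. Origin on the desk under the centre of the print bed, axes as the bed's. Its console, 420 mm along x and 70 mm high above the desk, runs from 120 to 235 mm along +y; its body, 460 mm along x and 150 mm high, from 235 to 485 mm along +y.
- lever (a joint): Bed clamp lever on the console, angle in rad: 0 upright, positive leaning along the bed's +x (away from the robot), negative along -x (towards the robot). Notches: green (bed released, for loading) at -0.5, white (idle) at 0, red (bed clamped) at +0.5; end stops at -0.75 and +0.75. It is held by friction alone (about 1.5 N at the knob), with no click to be felt, and stays where it is left.
- lever_knob (a point): Centre of the lever's black ball knob, 26 mm diameter, on a 10 mm steel rod; 85 mm from the pivot. It is about 160 mm above the desk when upright; the coloured notch cheeks stand either side of the rod (looks only) below it.
- lever_pivot (a point): Pivot of the lever, 75 mm above the desk; axes as the bed's: the lever swings in this point's x-z plane, about its y.
- fence_foot (a point): Turning fence: an oak strip fixed to the desk, 16 mm thick, 130 mm long, 50 mm high above the desk. This point is at desk level in the middle of its foot, on the face towards the tiles (the robot's right, away from the printer); x points through the fence, towards the printer, y along it. Behind it is a 4 mm high, 26 mm deep foot plate.
- fence: The oak fence again, origin on the desk under the middle of its thickness (8 mm behind fence_foot). Friction between things is about 0.5 to 0.7: a tile leaned at 45 degrees or steeper on the fence's top edge stays there, and its top stands well above the fence once its foot has been pushed near.
- mug: Blue mug, loose, to be left alone. Origin at the centre of its underside.
- mouse: Black mouse, loose, to be left alone. Origin at the centre of its underside.
- stapler: Red and black stapler, loose, to be left alone. Origin at the centre of its underside.
- notes: Block of yellow notes, loose, to be left alone. Origin at the centre of its underside.
- pencup: Steel pen cup, loose, to be left alone. Origin at the centre of its underside.
- eraser: Small white eraser (45 x 20 x 12 mm) lying near the tiles, loose, to be left alone. Origin at the centre of its underside.
- clipbox: Paper-clip box, loose, to be left alone. Origin at the centre of its underside.
Things that resemble listed ones, but are neither listed nor needed, are in the scene too. Leave any turquoise look-alike of the tile_c alone.

How it is judged:
By the outcome, as a careful person would: the job done as asked, in the order asked, and still so for the second after the job is handed in, with the robot touching nothing.
Of tile_a, tile_b, tile_c only 2 to 3 are there at a start; the rules pass over those that are not, and their reading is None.
At some moment in a run one of tile_a, tile_b, tile_c may be knocked a few centimetres aside while the robot is not near it.
Once in a run the grip may slacken for a moment while it holds something.
It also fails if it takes over 210 s, if anything falls off the work surface, if the arm or the gripper's body presses on something with over 40 N, if the wrist force passes 120 N, or if a joint passes its speed limit or range.

## Working session

There is one attempt and no reset: what is moved stays moved. The work goes in short steps, Python scripts to look and compute and a tool call to move; the robot and the scene stay as the last step left them, time stands still between calls to the robot, and variables do not carry over. Pictures are saved under pics/ and viewed, at most 14 in all, crops included, and the job is handed in when it is done.

Besides the shell and the picture viewer there is one more tool, called after "Emit:" as name(argument=value, ...), one argument or row to a line, values as JSON. play_rows: Moves the arm, as the interface text tells. Its arguments: {"type":"object","properties":{"commands":{"type":"array"},"jaw":{"type":"number"}},"required":["commands"]}

```bash
ls; mkdir -p pics
cat > h.py <<'E'
import numpy as np, cv2
from plant import bot
from scipy.spatial.transform import Rotation as R
def snap(n,f):
    c=bot.capture(n); cv2.imwrite(f'pics/{f}.png',c['pixels'][:,:,::-1]); np.save(f'pics/{f}.npy',c,allow_pickle=True); return c
def ray(c,u,v):
    d=np.array([(u-c['cx'])/c['fx'],(v-c['cy'])/c['fy'],1.]); return np.array(c['eye']),np.array(c['rotation'])@d
def onz(c,u,v,z):
    e,d=ray(c,u,v); return e+d*(z-e[2])/d[2]
def proj(c,p):
    q=np.array(c['rotation']).T@(np.array(p,float)-np.array(c['eye'])); return c['cx']+c['fx']*q[0]/q[2],c['cy']+c['fy']*q[1]/q[2]
def load(f): return np.load(f'pics/{f}.npy',allow_pickle=True).item()
E
python3 - <<'E'
from h import *
o=bot.get_obs(); print(o['tool_pos'],o['tcp_rot'],o['time'],o['grip_width'])
a=snap('scene','s0');b=snap('side','d0');w=snap('wrist','w0')
for c in(a,b,w):print(c['eye'],np.round(c['rotation'],3).tolist(),c['fx'],c['cx'])
E
```

```text
pics
[ 220.60095549 -476.01103648  251.05128546] [-3.14010676e+00 -2.13495434e-04  4.33845372e-01] 0.0 91.33158606827809
[1347.06763348 -373.26753055 1053.94572839] [-2.388, -0.005, 1.198] 471.5317147031629 246.03752877040674
[446.90650079 948.40840769 880.5452756 ] [-2.218, -0.016, -3.053] 361.9277744323255 250.98815077381948
[ 282.47356506 -446.60745794  384.07623711] [2.882, -0.0, -1.137] 270.7979948977129 255.0767077080292
```

Run:
```python
import cv2
for f in('s0','d0'):
    i=cv2.imread(f'pics/{f}.png'); cv2.imwrite(f'pics/{f}b.png',cv2.resize(i,(800,600),interpolation=2))
```

```text
(no output)
```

View pics/s0b.png

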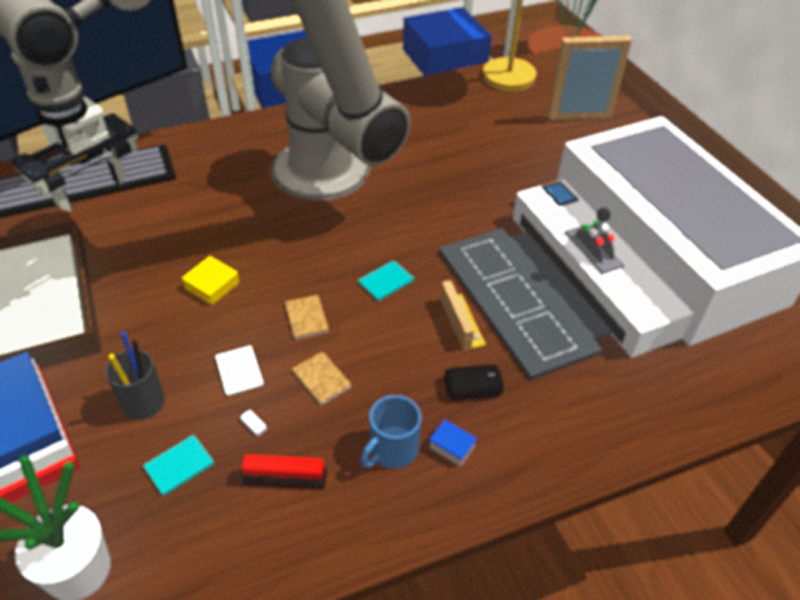

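View pics/d0b.png

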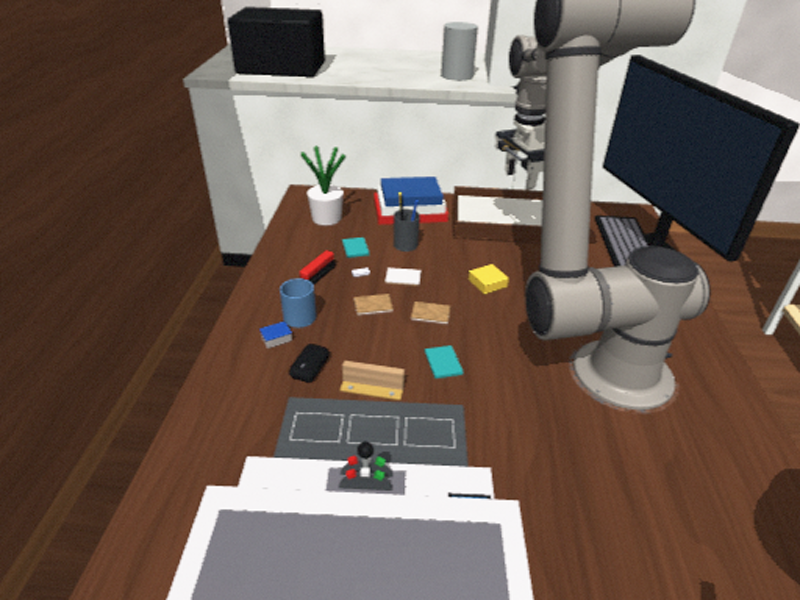

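Scene view (800 px scale): cork tiles at (307,317) and (321,377), and a white one at (239,370). Lookalikes are turquoise at (386,280) and (178,464), plus the white eraser at (253,422) and yellow notes at (210,280). By the description I choose the two cork tiles and the 90x64 white one. The fence is at (462,314), the bed centre at about (516,297), and the knob at (603,214). The side view shows the same things.

```bash
cat >> h.py <<'E'
def fix(c):
    r=np.array(c['rotation'])
    if r.shape==(3,): c['rotation']=R.from_euler('xyz',r).as_matrix()
    return c
_s=snap; snap=lambda n,f:fix(_s(n,f))
_l=load; load=lambda f:fix(_l(f))
def masks(c):
    h=cv2.cvtColor(c['pixels'],cv2.COLOR_RGB2HSV); H,S,V=cv2.split(h)
    return dict(cork=((H>10)&(H<22)&(S>70)&(S<190)&(V>130)),white=((S<45)&(V>170)),tq=((H>80)&(H<100)&(S>120)),)
def rects(c,name,z,amin=150,roi=None,amax=1e5):
    m=masks(c)[name].astype(np.uint8); m=cv2.morphologyEx(m,cv2.MORPH_OPEN,np.ones((3,3)))
    out=[]
    for k in cv2.findContours(m,0,1)[0]:
        if not amin<cv2.contourArea(k)<amax: continue
        P=np.array([onz(c,u,v,z)[:2] for u,v in k[:,0]],np.float32)
        (x,y),(w,h),a=cv2.minAreaRect(P)
        if w<h: a+=90; w,h=h,w
        uv=k[:,0].mean(0)
        out.append((name,uv.round(0).tolist(),round(x,1),round(y,1),round(w,1),round(h,1),round((a+90)%180-90,1)))
    return out
E
python3 - <<'E'
from h import *
for f in('s0','d0'):
    c=load(f)
    for n in('cork','white','tq'):
        for r in rects(c,n,8): 
            if r[4]<150: print(f,r)
s=load('s0');d=load('d0')
k=.64
print('bed s',[onz(s,u*k,v*k,12).round(0)[:2].tolist() for u,v in((440,248),(502,230),(600,347),(531,374))])
print('bed d',[onz(d,u*k,v*k,12).round(0)[:2].tolist() for u,v in((288,399),(465,405))])
for n,c,p in(('s',s,(604,214)),('d',d,(366,450))): print('knob',onz(c,p[0]*k,p[1]*k,160).round(1))
# fence top corners
print('fence d',[onz(d,u*k,v*k,50).round(0)[:2].tolist() for u,v in((343,362),(404,368))],[onz(d,u*k,v*k,4).round(0)[:2].tolist() for u,v in((341,393),(402,398))])
print('fence s',[onz(s,u*k,v*k,50).round(0)[:2].tolist() for u,v in((442,283),(466,330))])
E
```

```text
s0 ('cork', [458.0, 370.0], 1124.6, 234.2, 66.8, 41.1, -16.2)
s0 ('cork', [497.0, 364.0], 1145.0, 321.4, 92.5, 27.8, 2.6)
s0 ('cork', [395.0, 332.0], 1000.4, 148.6, 59.8, 43.6, -1.2)
s0 ('cork', [205.0, 240.0], 578.5, -186.4, 106.2, 73.0, 14.7)
s0 ('cork', [196.0, 202.0], 432.7, -168.9, 104.2, 70.0, -4.9)
s0 ('cork', [292.0, 196.0], 512.9, 106.8, 144.6, 25.3, -8.7)
s0 ('cork', [20.0, 90.0], -345.7, -622.1, 99.1, 67.5, 7.4)
s0 ('cork', [74.0, 69.0], -412.8, -416.2, 119.3, 58.1, 0.4)
s0 ('white', [39.0, 352.0], 742.4, -638.9, 120.8, 99.9, -73.3)
s0 ('white', [32.0, 290.0], 570.3, -643.7, 59.5, 34.0, -78.3)
s0 ('white', [153.0, 236.0], 512.0, -319.3, 97.4, 67.8, -1.1)
s0 ('white', [219.0, 114.0], 61.3, 35.8, 136.5, 61.8, -63.0)
s0 ('white', [313.0, 3.0], -578.3, 736.4, 124.8, 83.2, 69.3)
s0 ('tq', [114.0, 297.0], 663.3, -454.3, 91.6, 68.0, -72.0)
s0 ('tq', [246.0, 179.0], 398.9, 4.9, 94.3, 69.1, -72.6)
d0 ('cork', [236.0, 243.0], 556.1, 86.1, 144.9, 95.2, -5.5)
d0 ('cork', [275.0, 199.0], 435.9, -165.1, 92.8, 69.0, -5.1)
d0 ('cork', [238.0, 194.0], 583.8, -183.7, 93.2, 69.1, 15.5)
d0 ('white', [401.0, 184.0], -77.1, -328.4, 134.7, 107.6, -82.9)
d0 ('white', [258.0, 176.0], 516.1, -311.3, 90.2, 67.2, 5.6)
d0 ('tq', [283.0, 231.0], 401.4, 12.8, 95.6, 64.6, -73.1)
bed s [[359.0, 142.0], [355.0, 287.0], [703.0, 305.0], [712.0, 158.0]]
bed d [[717.0, 165.0], [354.0, 144.0]]
knob [524.6 390.8 160. ]
knob [525.5 391.2 160. ]
fence d [[615.0, 84.0], [485.0, 89.0]] [[613.0, 130.0], [484.0, 131.0]]
fence s [[485.0, 87.0], [607.0, 78.0]]
```

Run:
```python
from h import *
s=load('s0');d=load('d0')
a=cv2.resize(s['pixels'][120:290,120:270],None,fx=3,fy=3,interpolation=2)
b=cv2.resize(s['pixels'][110:190,340:420],None,fx=6,fy=6,interpolation=2)
e=cv2.resize(d['pixels'][265:325,195:275],None,fx=6,fy=6,interpolation=2)[:360]
H=600;f=lambda i:cv2.copyMakeBorder(i,0,max(0,H-i.shape[0]),0,0,0)[:H]
im=np.hstack([f(a)[:,:400],f(cv2.resize(np.vstack([cv2.resize(b,(400,300)),cv2.resize(e,(400,300))]),(400,600)))])
cv2.imwrite('pics/crop1.png',im[:,:,::-1])
def dark(c,x0,y0,x1,y1):
    p=c['pixels'][y0:y1,x0:x1].max(2)<45
    n,l,st,ce=cv2.connectedComponentsWithStats(p.astype(np.uint8))
    return [(st[i].tolist(),(ce[i]+[x0,y0]).round(1).tolist()) for i in range(1,n) if st[i][4]>15]
print(dark(s,370,125,405,150)); print(dark(d,220,278,250,305))
```

```text
[]
[([9, 5, 10, 10, 73], [233.4, 287.7])]
```

View pics/crop1.png

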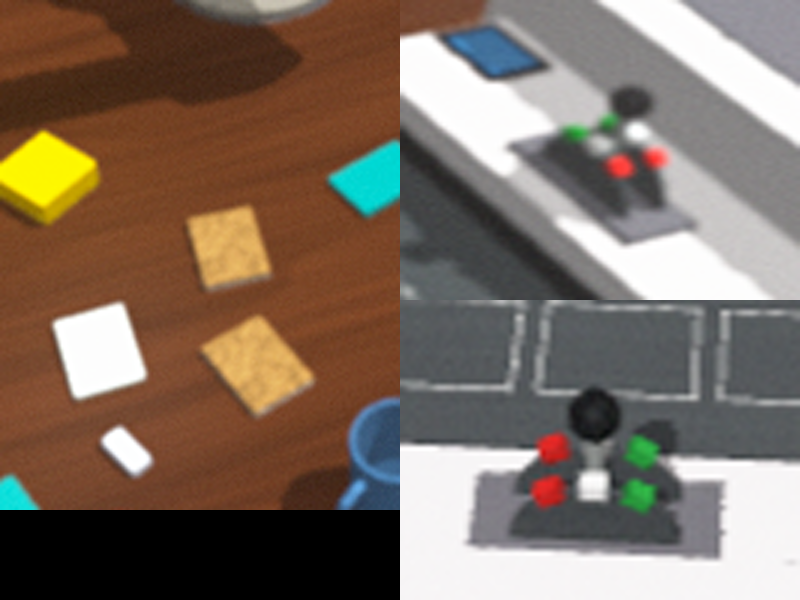

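The crop confirms two cork tiles, at crop pixels (230,247) and (258,365), and one white tile at (100,350). The eraser at (126,450) is smaller. The lever is upright: in the side crop the knob at (593,412) stands over the white notch at (593,487).

```bash
cat >> h.py <<'E'
def tri(c1,p1,c2,p2):
    A=[];B=[]
    for c,p in((c1,p1),(c2,p2)):
        e,d=ray(c,*p); d=d/np.linalg.norm(d); M=np.eye(3)-np.outer(d,d); A.append(M);B.append(M@e)
    return np.linalg.lstsq(np.vstack(A),np.hstack(B),rcond=None)[0]
def pose():
    o=bot.get_obs(); T=R.from_euler('xyz',o['tcp_rot']); return o,np.array(o['tool_pos']),T
def go(target,yaw=None):
    "tool-frame shift (mm) and twist deg to world target TCP"
    o,p,T=pose(); s=T.inv().apply(np.array(target,float)-p); y=np.degrees(o['tcp_rot'][2])
    print('at',p.round(1),'yaw',round(y,1),'shift',s.round(1),'twist',None if yaw is None else round(y-yaw,1))
E
python3 - <<'E'
from h import *
s=load('s0');d=load('d0')
k=tri(s,(386,137.2),d,(233.4,287.7)); print(k, proj(s,k),proj(d,k))
# fence front/back top edges
go([524,390,220],93)
m=(s['pixels'][150:260,260:400].min(2)>120).astype(np.uint8)
E
```

```text
[526.45220327 389.18231541 159.84561586] (np.float64(386.44217110068064), np.float64(137.52882606510605)) (np.float64(233.9539939655996), np.float64(287.3509803930746))
at [ 220.6 -476.1  251.2] yaw 24.9 shift [ 639.3 -658.3   32.1] twist -68.1
```

Emit:
play_rows(
  commands=[
    {"x": 0.415, "y": -0.277, "z": 0, "twist": -68},
    {"x": 0.415, "y": -0.277, "z": 0, "twist": -68},
    {"x": 0.415, "y": -0.277, "z": 0, "twist": -68},
    {"x": 0.415, "y": -0.277, "z": 0, "twist": -68},
    {"x": 0.415, "y": -0.277, "z": 0, "twist": -68},
    {"x": 0.415, "y": -0.277, "z": 0, "twist": -68},
    {"x": 0.415, "y": -0.277, "z": 0, "twist": -68},
    {"x": 0.415, "y": -0.277, "z": 0, "twist": -68},
  ],
)

```text
time: 0.95
tool_pos: [429.8, -133.1, 251.8]
tcp_rot: [3.141, 0.0, 1.627]
contact_force: [0.7, -0.7, -0.6]
grip_width: 91.7
finger_force: 0.0
```

Run:
```python
from h import *
snap('wrist','w1')
go([526,390,215],93)
```

```text
at [ 432.7 -127.   251.8] yaw 93.9 shift [509.4 127.8  38.9] twist 0.9
```

Emit:
play_rows(
  commands=[
    {"x": 0.18, "y": 0.12, "z": 0, "twist": 0},
    {"x": 0.18, "y": 0.12, "z": 0, "twist": 0},
    {"x": 0.18, "y": 0.12, "z": 0, "twist": 0},
    {"x": 0.18, "y": 0.12, "z": 0, "twist": 0},
    {"x": 0.18, "y": 0.12, "z": 0, "twist": 0},
    {"x": 0.18, "y": 0.12, "z": 0, "twist": 0},
    {"x": 0.18, "y": 0.12, "z": 0, "twist": 0},
    {"x": 0.18, "y": 0.12, "z": 0, "twist": 0},
  ],
  jaw=0.4,
)

```text
time: 1.8
tool_pos: [539.5, 49.3, 251.7]
tcp_rot: [-3.141, 0.0, 1.619]
contact_force: [-0.4, 0.4, -0.2]
grip_width: 54.9
finger_force: 0.0
```

Run:
```python
from h import *
a=snap('wrist','w2')
go([526,390,215],93)
print(a['eye'],proj(a,[545,80,0]),proj(a,[530,220,12]))
i=np.hstack([load('w1')['pixels'],a['pixels']]); cv2.imwrite('pics/w12.png',cv2.resize(i,(800,300))[:,:,::-1])
```

```text
at [539.6  49.3 251.8] yaw 92.7 shift [341.    2.7  36.7] twist -0.3
[535.69145012 118.77441709 384.5777438 ] (np.float64(260.37840979259505), np.float64(150.49201557516582)) (np.float64(254.41924450870388), np.float64(36.57209044099034))
```

View pics/w12.png

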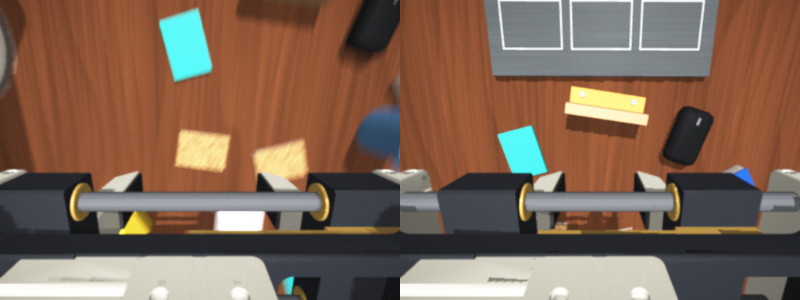

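The left half shows the two cork tiles at (203,150) and (282,160), with the white tile below them. The right half shows the fence top strip from (565,106) to (648,120), its foot plate behind, the bed front edge at y=75 and the three outlines. I'll measure the fence and bed from here.

Run:
```python
from h import *
a=load('w2'); P=a['pixels']
hsv=cv2.cvtColor(P,cv2.COLOR_RGB2HSV)
sub=slice(100,165)
print('px',hsv[122,260],hsv[140,260],hsv[145,265],hsv[137,250])
H,S,V=cv2.split(hsv)
m=((H>12)&(H<35)&(S<140)&(V>170)).astype(np.uint8); m[:100]=0;m[170:]=0
for k in cv2.findContours(m,0,1)[0]:
    if cv2.contourArea(k)>150:
        W=np.array([onz(a,u,v,50)[:2] for u,v in k[:,0]],np.float32); r=cv2.minAreaRect(W); print('fencetop',r,cv2.boxPoints(r).round(0).tolist())
# white outlines
m=((S<40)&(V>190)).astype(np.uint8); m[80:]=0
for k in cv2.findContours(m,0,1)[0]:
    W=np.array([onz(a,u,v,12)[:2] for u,v in k[:,0]],np.float32); r=cv2.minAreaRect(W)
    if r[1][0]*r[1][1]>1000: print('outl',r)
m=((S<70)&(V>60)&(V<170)).astype(np.uint8); m[100:]=0
k=max(cv2.findContours(m,0,1)[0],key=cv2.contourArea); W=np.array([onz(a,u,v,12)[:2] for u,v in k[:,0]],np.float32); print('bed',cv2.boxPoints(cv2.minAreaRect(W)).round(0).tolist())
```

```text
px [ 28 113 255] [ 26  51 255] [ 26  51 255] [ 23  78 252]
fencetop ((549.2373046875, 103.00363159179688), (41.92983627319336, 132.28643798828125), 84.14607238769531) [[481.0, 89.0], [613.0, 75.0], [617.0, 117.0], [486.0, 131.0]]
outl ((642.9469604492188, 229.48809814453125), (97.94255828857422, 70.16203308105469), 2.74281907081604)
outl ((533.0733032226562, 224.22488403320312), (98.10089874267578, 70.16271209716797), 2.7419891357421875)
outl ((423.1772766113281, 219.53933715820312), (97.91393280029297, 69.00857543945312), 2.7419838905334473)
bed [[351.0, 251.0], [357.0, 140.0], [717.0, 157.0], [711.0, 268.0]]
```

Emit:
play_rows(
  commands=[
    {"x": 0.341, "y": 0.003, "z": 0.037, "twist": 0},
    {"x": 0.341, "y": 0.003, "z": 0.037, "twist": 0},
    {"x": 0.341, "y": 0.003, "z": 0.037, "twist": 0},
    {"x": 0.341, "y": 0.003, "z": 0.037, "twist": 0},
    {"x": 0.341, "y": 0.003, "z": 0.037, "twist": 0},
    {"x": 0.341, "y": 0.003, "z": 0.037, "twist": 0},
    {"x": 0.341, "y": 0.003, "z": 0.037, "twist": 0},
    {"x": 0.341, "y": 0.003, "z": 0.037, "twist": 0},
  ],
)

```text
time: 2.65
tool_pos: [524.9, 395.0, 213.4]
tcp_rot: [-3.14, -0.001, 1.624]
contact_force: [-0.3, -0.9, 0.1]
grip_width: 54.8
finger_force: 0.0
```

Emit:
play_rows(
  commands=[
    {"x": 0, "y": 0.001, "z": 0.01, "twist": 0},
    {"x": 0, "y": 0.001, "z": 0.02, "twist": 0},
    {"x": 0, "y": 0.001, "z": 0.03, "twist": 0},
    {"x": 0, "y": 0.001, "z": 0.04, "twist": 0},
    {"x": 0, "y": 0.001, "z": 0.047, "twist": 0},
    {"x": 0, "y": 0.001, "z": 0.047, "twist": 0},
    {"x": 0, "y": 0.001, "z": 0.047, "twist": 0},
    {"x": 0, "y": 0.001, "z": 0.047, "twist": 0},
  ],
)

```text
time: 3.45
tool_pos: [527.4, 391.6, 168.2]
tcp_rot: [3.141, -0.0, 1.621]
contact_force: [0.0, 1.1, 0.1]
grip_width: 55.1
finger_force: 0.0
```

Emit:
play_rows(
  commands=[
    {"x": 0, "y": 0, "z": 0, "twist": 0},
    {"x": 0, "y": 0, "z": 0, "twist": 0},
    {"x": 0, "y": 0, "z": 0, "twist": 0},
    {"x": 0, "y": 0, "z": 0, "twist": 0},
    {"x": 0, "y": 0, "z": 0, "twist": 0},
    {"x": 0, "y": 0, "z": 0, "twist": 0},
    {"x": 0, "y": 0, "z": 0, "twist": 0},
    {"x": 0, "y": 0, "z": 0, "twist": 0},
  ],
  jaw=1.0,
)

```text
time: 4.25
tool_pos: [527.0, 391.5, 167.8]
tcp_rot: [-3.141, 0.0, 1.621]
contact_force: [-0.9, 0.3, 1.5]
grip_width: 24.2
finger_force: 30.0
```

Emit:
play_rows(
  commands=[
    {"x": 0, "y": -0.008, "z": 0.0004, "twist": 0},
    {"x": 0, "y": -0.016, "z": 0.0015, "twist": 0},
    {"x": 0, "y": -0.024, "z": 0.0035, "twist": 0},
    {"x": 0, "y": -0.032, "z": 0.0063, "twist": 0},
    {"x": 0, "y": -0.037, "z": 0.0085, "twist": 0},
    {"x": 0, "y": -0.041, "z": 0.0105, "twist": 0},
    {"x": 0, "y": -0.041, "z": 0.0105, "twist": 0},
    {"x": 0, "y": -0.041, "z": 0.0105, "twist": 0},
  ],
)

```text
time: 5.05
tool_pos: [488.4, 390.4, 159.3]
tcp_rot: [3.134, -0.003, 1.621]
contact_force: [3.2, 1.4, 5.2]
grip_width: 24.4
finger_force: 31.5
```

Emit:
play_rows(
  commands=[
    {"x": 0, "y": 0, "z": 0, "twist": 0},
    {"x": 0, "y": 0, "z": 0, "twist": 0},
    {"x": 0, "y": 0, "z": 0, "twist": 0},
    {"x": 0, "y": 0, "z": 0, "twist": 0},
    {"x": 0, "y": 0, "z": -0.02, "twist": 0},
    {"x": 0, "y": 0, "z": -0.05, "twist": 0},
    {"x": 0, "y": 0, "z": -0.09, "twist": 0},
    {"x": 0, "y": 0, "z": -0.09, "twist": 0},
  ],
  jaw=0.3,
)

```text
time: 5.85
tool_pos: [487.9, 390.7, 252.9]
tcp_rot: [3.133, -0.005, 1.621]
contact_force: [0.5, 0.2, -0.1]
grip_width: 64.4
finger_force: 0.0
```

Run:
```python
from h import *
w=snap('wrist','w3'); d=snap('side','d1')
b=cv2.resize(d['pixels'][265:325,195:275],(400,300),interpolation=2)
cv2.imwrite('pics/w3b.png',np.hstack([cv2.resize(w['pixels'],(400,300)),b])[:,:,::-1])
```

```text
(no output)
```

View pics/w3b.png

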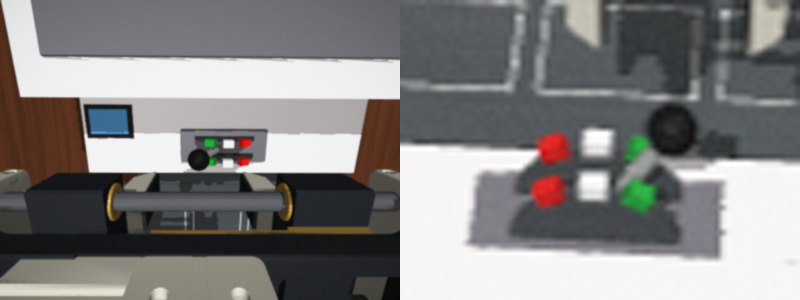

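The side crop at (640,160) shows the lever rod lying between the two green cheeks, and the wrist view agrees, so the bed is released. Next I'll go to the tiles.

Emit:
play_rows(
  commands=[
    {"x": -0.56, "y": -0.02, "z": 0, "twist": 0},
    {"x": -0.56, "y": -0.02, "z": 0, "twist": 0},
    {"x": -0.56, "y": -0.02, "z": 0, "twist": 0},
    {"x": -0.56, "y": -0.02, "z": 0, "twist": 0},
    {"x": -0.56, "y": -0.02, "z": 0, "twist": 0},
    {"x": -0.56, "y": -0.02, "z": 0, "twist": 0},
    {"x": -0.56, "y": -0.02, "z": 0, "twist": 0},
    {"x": -0.56, "y": -0.02, "z": 0, "twist": 0},
  ],
  jaw=0,
)

```text
time: 6.75
tool_pos: [490.6, -12.3, 245.7]
tcp_rot: [-3.139, -0.001, 1.621]
contact_force: [0.3, -0.4, -0.4]
grip_width: 91.7
finger_force: 0.0
```

Emit:
play_rows(
  commands=[
    {"x": -0.18, "y": 0, "z": 0, "twist": 0},
    {"x": -0.18, "y": 0, "z": 0, "twist": 0},
    {"x": -0.18, "y": 0, "z": 0, "twist": 0},
    {"x": -0.18, "y": 0, "z": 0, "twist": 0},
    {"x": -0.18, "y": 0, "z": 0, "twist": 0},
    {"x": -0.18, "y": 0, "z": 0, "twist": 0},
    {"x": -0.18, "y": 0, "z": 0, "twist": 0},
    {"x": -0.18, "y": 0, "z": 0, "twist": 0},
  ],
)

```text
time: 7.55
tool_pos: [500.7, -188.8, 247.0]
tcp_rot: [-3.141, -0.001, 1.622]
contact_force: [-0.1, 0.2, 0.3]
grip_width: 91.7
finger_force: 0.0
```

```bash
cat >> h.py <<'E'
def box(r): return r
E
python3 - <<'E'
from h import *
w=snap('wrist','w4'); s=snap('scene','s1')
for c,n in((w,'w'),(s,'s')):
  for k in('cork','white'):
    for r in rects(c,k,8):
        if 60<r[4]<115 and 300<r[2]<700 and -400<r[3]<0: print(n,r)
go([434,-167,150],-5)
E
```

```text
w ('white', [259.0, 273.0], 513.6, -345.5, 91.1, 13.9, 2.9)
w ('white', [260.0, 241.0], 513.5, -288.6, 91.3, 16.1, 2.9)
w ('white', [357.0, 232.0], 654.2, -271.3, 75.1, 26.0, -12.5)
w ('white', [155.0, 233.0], 359.0, -284.1, 69.4, 28.9, 41.1)
s ('cork', [205.0, 241.0], 579.7, -186.9, 99.4, 68.3, 15.0)
s ('cork', [196.0, 202.0], 432.1, -169.3, 98.7, 68.2, -5.2)
s ('white', [153.0, 236.0], 511.7, -318.9, 96.2, 67.2, -0.4)
at [ 500.9 -189.1  247.3] yaw 93.0 shift [ 25.5 -65.6  97.3] twist 98.0
```

Run:
```python
from h import *
w=load('w4'); h=cv2.cvtColor(w['pixels'],cv2.COLOR_RGB2HSV)
for p in([434,-167,8],[581,-185,8],[500,-100,0],[514,-290,8]):
    u,v=map(int,proj(w,p)); print(u,v,np.median(h[v-4:v+5,u-4:u+5].reshape(-1,3),0))
H,S,V=cv2.split(h)
m=((H>10)&(H<25)&(V>190)&(S<170)).astype(np.uint8); m=cv2.morphologyEx(m,2,np.ones((3,3))); m=cv2.morphologyEx(m,3,np.ones((7,7)))
for k in cv2.findContours(m,0,1)[0]:
    if cv2.contourArea(k)>400:
        W=np.array([onz(w,a,b,8)[:2] for a,b in k[:,0]],np.float32); print(k[:,0].mean(0).round(),cv2.minAreaRect(W))
```

```text
207 155 [ 23.  99. 252.]
313 173 [ 23. 101. 251.]
258 107 [ 10. 160. 166.]
260 240 [  0.   0. 255.]
[ 57. 353.] ((186.41778564453125, -515.8291015625), (194.9302215576172, 44.85457992553711), 22.424692153930664)
[313. 173.] ((580.6530151367188, -185.04734802246094), (92.30335998535156, 67.52381896972656), 15.341358184814453)
[207. 155.] ((433.36578369140625, -166.9752197265625), (66.36425018310547, 92.44664001464844), 84.7508544921875)
```

Emit:
play_rows(
  commands=[
    {"x": 0.028, "y": -0.081, "z": 0.05, "twist": 8},
    {"x": 0.028, "y": -0.081, "z": 0.09, "twist": 16},
    {"x": 0.028, "y": -0.081, "z": 0.12, "twist": 24},
    {"x": 0.028, "y": -0.081, "z": 0.14, "twist": 32},
    {"x": 0.028, "y": -0.081, "z": 0.15, "twist": 40},
    {"x": 0.028, "y": -0.081, "z": 0.15, "twist": 48},
    {"x": 0.028, "y": -0.081, "z": 0.15, "twist": 56},
    {"x": 0.028, "y": -0.081, "z": 0.15, "twist": 64},
  ],
)

```text
time: 8.45
tool_pos: [418.7, -165.8, 97.3]
tcp_rot: [3.141, -0.0, 0.499]
contact_force: [-0.1, 0.0, 0.1]
grip_width: 91.9
finger_force: 0.0
```

Emit:
play_rows(
  commands=[
    {"x": 0, "y": 0, "z": 0.0, "twist": 8},
    {"x": 0, "y": 0, "z": 0.0, "twist": 16},
    {"x": 0, "y": 0, "z": 0, "twist": 24},
    {"x": 0, "y": 0, "z": 0, "twist": 32},
    {"x": 0, "y": 0, "z": 0.0, "twist": 34},
    {"x": 0, "y": 0, "z": 0, "twist": 34},
    {"x": 0, "y": 0, "z": 0, "twist": 34},
    {"x": 0, "y": 0, "z": 0, "twist": 34},
  ],
)

```text
time: 9.25
tool_pos: [418.6, -166.2, 97.3]
tcp_rot: [3.141, -0.0, -0.089]
contact_force: [0.1, -0.0, 0.6]
grip_width: 92.1
finger_force: 0.0
```

Run:
```python
from h import *
go([418.5,-165.6,27],-5.2)
```

```text
at [ 418.6 -166.2   97.3] yaw -5.1 shift [-0.2 -0.6 70.3] twist 0.1
```

Emit:
play_rows(
  commands=[
    {"x": 0, "y": -0.0005, "z": 0.02, "twist": 0},
    {"x": 0, "y": -0.0005, "z": 0.04, "twist": 0},
    {"x": 0, "y": -0.0005, "z": 0.055, "twist": 0},
    {"x": 0, "y": -0.0005, "z": 0.063, "twist": 0},
    {"x": 0, "y": -0.0005, "z": 0.068, "twist": 0},
    {"x": 0, "y": -0.0005, "z": 0.07, "twist": 0},
    {"x": 0, "y": -0.0005, "z": 0.07, "twist": 0},
    {"x": 0, "y": -0.0005, "z": 0.07, "twist": 0},
  ],
)

```text
time: 10.05
tool_pos: [418.9, -166.1, 27.7]
tcp_rot: [3.141, -0.001, -0.09]
contact_force: [-0.7, -0.1, 0.6]
grip_width: 91.8
finger_force: 0.0
```

Emit:
play_rows(
  commands=[
    {"x": 0, "y": 0, "z": 0, "twist": 0},
    {"x": 0, "y": 0, "z": 0, "twist": 0},
    {"x": 0, "y": 0, "z": 0, "twist": 0},
    {"x": 0, "y": 0, "z": 0, "twist": 0},
    {"x": 0, "y": 0, "z": -0.01, "twist": 0},
    {"x": 0, "y": 0, "z": -0.03, "twist": 0},
    {"x": 0, "y": 0, "z": -0.07, "twist": 0},
    {"x": 0, "y": 0, "z": -0.11, "twist": 0},
  ],
  jaw=1.0,
)

```text
time: 10.85
tool_pos: [417.9, -165.5, 138.6]
tcp_rot: [-3.141, 0.002, -0.09]
contact_force: [0.5, -0.2, -1.3]
grip_width: 63.4
finger_force: 30.0
```

Run:
```python
from h import *
n=np.array([.106,.994]);f0=np.array([547,82.])
p=f0-25*n; print(p); go([*p,120],83.9)
s=snap('side','d2'); cv2.imwrite('pics/d2c.png',cv2.resize(s['pixels'][120:280,170:400],(690,480))[:,:,::-1])
```

```text
[544.35  57.15]
at [ 417.9 -165.5  138.6] yaw -5.1 shift [ 106.  -233.1   18.6] twist -89.0
```

View pics/d2c.png

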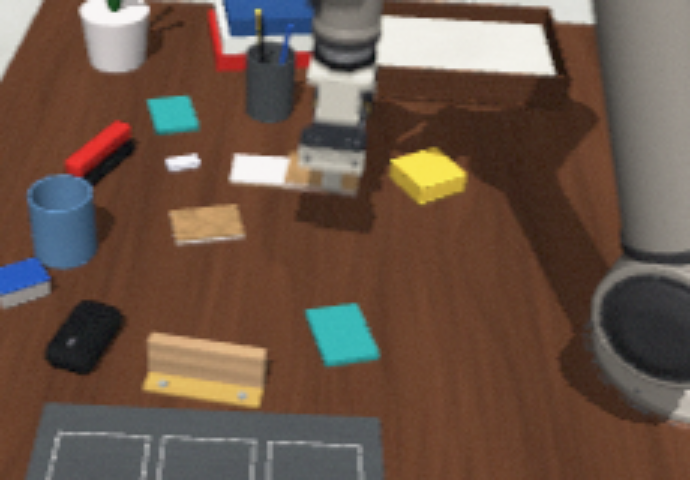

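The tile is gripped (63.4 mm) and lifted clear. In the crop it is seen at (325,170), with the white tile still on the desk behind it. I'll carry it to the fence.

Emit:
play_rows(
  commands=[
    {"x": 0.106, "y": -0.233, "z": 0.01, "twist": -8},
    {"x": 0.106, "y": -0.233, "z": 0.01, "twist": -16},
    {"x": 0.106, "y": -0.233, "z": 0.01, "twist": -24},
    {"x": 0.106, "y": -0.233, "z": 0.01, "twist": -32},
    {"x": 0.106, "y": -0.233, "z": 0.01, "twist": -40},
    {"x": 0.106, "y": -0.233, "z": 0.01, "twist": -48},
    {"x": 0.106, "y": -0.233, "z": 0.01, "twist": -56},
    {"x": 0.106, "y": -0.233, "z": 0.01, "twist": -64},
  ],
)

```text
time: 11.7
tool_pos: [544.8, 57.5, 127.2]
tcp_rot: [-3.141, 0.0, 1.035]
contact_force: [-0.8, 0.7, -1.4]
grip_width: 63.0
finger_force: 30.0
```

Emit:
play_rows(
  commands=[
    {"x": 0, "y": 0, "z": 0.0, "twist": -8},
    {"x": 0, "y": 0, "z": 0.0, "twist": -16},
    {"x": 0, "y": 0, "z": 0.01, "twist": -25},
    {"x": 0, "y": 0, "z": 0.02, "twist": -25},
    {"x": 0, "y": 0, "z": 0.03, "twist": -25},
    {"x": 0, "y": 0, "z": 0.035, "twist": -25},
    {"x": 0, "y": 0, "z": 0.035, "twist": -25},
    {"x": 0, "y": 0, "z": 0.035, "twist": -25},
  ],
)

```text
time: 12.5
tool_pos: [545.1, 56.7, 92.2]
tcp_rot: [-3.142, 0.0, 1.462]
contact_force: [-0.5, -0.5, -1.1]
grip_width: 63.5
finger_force: 30.0
```

Run:
```python
from h import *
go([544.4,57.2,85],83.9)
w=snap('wrist','w5'); d=snap('side','d3');print(w['eye'])
a=cv2.resize(w['pixels'],(400,300)); b=cv2.resize(d['pixels'][190:265,190:290],(400,300),interpolation=2)
cv2.imwrite('pics/w5b.png',np.hstack([a,b])[:,:,::-1])
```

```text
at [545.1  56.7  92.2] yaw 83.8 shift [ 0.4 -0.8  7.2] twist -0.1
[551.94887172 125.77778201 225.14462477]
```

View pics/w5b.png

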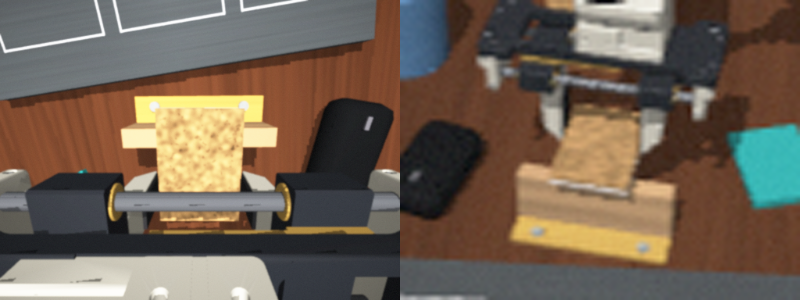

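The wrist view shows the tile held square over the fence, its far edge at (200,108) past the fence strip at rows 127-147. I'll press down to tip it in the grip.

Emit:
play_rows(
  commands=[
    {"x": 0, "y": 0, "z": 0.007, "twist": 0},
    {"x": 0, "y": 0, "z": 0.013, "twist": 0},
    {"x": 0.001, "y": 0, "z": 0.018, "twist": 0},
    {"x": 0.003, "y": 0, "z": 0.023, "twist": 0},
    {"x": 0.005, "y": 0, "z": 0.028, "twist": 0},
    {"x": 0.007, "y": 0, "z": 0.033, "twist": 0},
    {"x": 0.008, "y": 0, "z": 0.036, "twist": 0},
    {"x": 0.008, "y": 0, "z": 0.036, "twist": 0},
  ],
)

```text
time: 13.4
tool_pos: [546.2, 64.1, 56.6]
tcp_rot: [3.141, 0.001, 1.464]
contact_force: [-1.7, -3.1, 5.5]
grip_width: 63.9
finger_force: 30.0
```

Run:
```python
from h import *
go([544.4,57.2,85],83.9)
w=snap('wrist','w6'); d=snap('side','d4');print(bot.get_obs()['contact_force'])
a=cv2.resize(w['pixels'],(400,300)); b=cv2.resize(d['pixels'][190:265,190:290],(400,300),interpolation=2)
cv2.imwrite('pics/w6b.png',np.hstack([a,b])[:,:,::-1])
```

```text
at [546.2  64.1  56.6] yaw 83.9 shift [ -7.1  -1.  -28.4] twist -0.0
[-0.72781706 -3.63601929  5.20233337]
```

View pics/w6b.png

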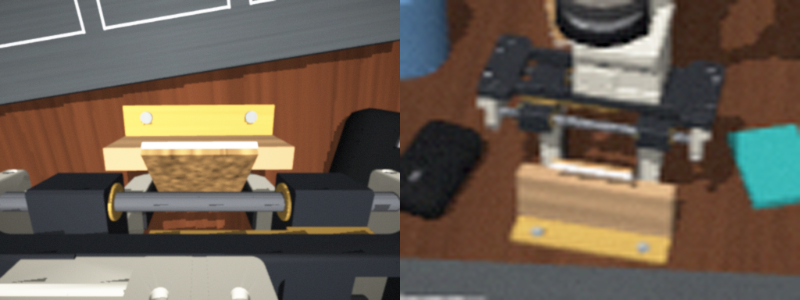

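The tile has tipped in the grip: in the wrist view its white edge stands above the fence at row 147, with the cork face towards the robot's right. Now I'll lift it, carry it over the fence and drag the foot back against the fence's rear edge to turn it past vertical.

Emit:
play_rows(
  commands=[
    {"x": 0, "y": 0, "z": -0.02, "twist": 0},
    {"x": 0, "y": 0, "z": -0.04, "twist": 0},
    {"x": 0, "y": 0, "z": -0.06, "twist": 0},
    {"x": 0.02, "y": 0, "z": -0.062, "twist": 0},
    {"x": 0.04, "y": 0, "z": -0.062, "twist": 0},
    {"x": 0.064, "y": 0, "z": -0.062, "twist": 0},
    {"x": 0.064, "y": 0, "z": -0.05, "twist": 0},
    {"x": 0.064, "y": 0, "z": -0.038, "twist": 0},
  ],
)

```text
time: 14.3
tool_pos: [552.4, 128.5, 93.1]
tcp_rot: [-3.141, 0.0, 1.465]
contact_force: [-1.3, 0.2, 0.1]
grip_width: 63.5
finger_force: 30.0
```

Emit:
play_rows(
  commands=[
    {"x": 0, "y": 0, "z": 0, "twist": 0},
    {"x": -0.008, "y": 0, "z": 0, "twist": 0},
    {"x": -0.016, "y": 0, "z": 0, "twist": 0},
    {"x": -0.024, "y": 0, "z": 0, "twist": 0},
    {"x": -0.032, "y": 0, "z": 0, "twist": 0},
    {"x": -0.04, "y": 0, "z": 0, "twist": 0},
    {"x": -0.05, "y": 0, "z": 0, "twist": 0},
    {"x": -0.05, "y": 0, "z": 0, "twist": 0},
  ],
)

```text
time: 15.1
tool_pos: [549.0, 77.6, 96.9]
tcp_rot: [3.136, -0.002, 1.462]
contact_force: [-0.6, 3.8, 11.5]
grip_width: 62.3
finger_force: 29.9
```

Run:
```python
from h import *
go([544.4,57.2,85],83.9)
w=snap('wrist','w7'); d=snap('side','d5');print(bot.get_obs()['contact_force'])
a=cv2.resize(w['pixels'],(400,300)); b=cv2.resize(d['pixels'][190:265,190:290],(400,300),interpolation=2)
cv2.imwrite('pics/w7b.png',np.hstack([a,b])[:,:,::-1])
```

```text
at [549.   77.6  96.9] yaw 83.7 shift [-20.8  -2.4  11.8] twist -0.2
[-1.66180532  2.81668847 12.68782576]
```

View pics/w7b.png

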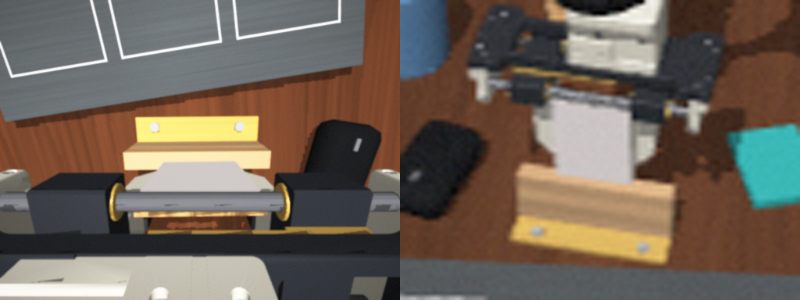

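The side crop at (600,140) and wrist view at (200,180) show the white face turned towards the printer and upwards: the tile is past vertical. I'll carry it to the near slot at bed x=-110, twisting to the bed's direction.

Emit:
play_rows(
  commands=[
    {"x": 0, "y": 0, "z": -0.03, "twist": 0},
    {"x": 0.03, "y": -0.03, "z": -0.045, "twist": 8},
    {"x": 0.065, "y": -0.06, "z": -0.045, "twist": 16},
    {"x": 0.095, "y": -0.09, "z": -0.045, "twist": 24},
    {"x": 0.129, "y": -0.126, "z": -0.045, "twist": 32},
    {"x": 0.129, "y": -0.126, "z": -0.045, "twist": 40},
    {"x": 0.129, "y": -0.126, "z": -0.045, "twist": 48},
    {"x": 0.129, "y": -0.126, "z": -0.045, "twist": 56},
  ],
)

```text
time: 16.0
tool_pos: [436.0, 219.8, 139.8]
tcp_rot: [3.141, -0.001, 0.481]
contact_force: [0.2, 0.6, -1.3]
grip_width: 62.6
finger_force: 30.0
```

Emit:
play_rows(
  commands=[
    {"x": 0, "y": 0, "z": 0.01, "twist": 8},
    {"x": 0, "y": 0, "z": 0.02, "twist": 16},
    {"x": 0, "y": 0, "z": 0.03, "twist": 24},
    {"x": 0, "y": 0, "z": 0.035, "twist": 25},
    {"x": 0, "y": 0, "z": 0.04, "twist": 25},
    {"x": 0, "y": 0, "z": 0.05, "twist": 25},
    {"x": 0, "y": 0, "z": 0.05, "twist": 25},
    {"x": 0, "y": 0, "z": 0.05, "twist": 25},
  ],
)

```text
time: 16.8
tool_pos: [435.9, 220.2, 89.0]
tcp_rot: [3.141, 0.0, 0.051]
contact_force: [0.8, -0.4, -1.2]
grip_width: 62.4
finger_force: 30.0
```

Run:
```python
from h import *
go([438,219.7,40],2.7); print(bot.get_obs()['contact_force'])
```

```text
at [435.9 220.2  89. ] yaw 2.9 shift [ 2.1  0.6 49. ] twist 0.2
[ 0.76534359 -0.44529495 -1.21595165]
```

Emit:
play_rows(
  commands=[
    {"x": 0.002, "y": 0, "z": 0.015, "twist": 0},
    {"x": 0.002, "y": 0, "z": 0.025, "twist": 0},
    {"x": 0.002, "y": 0, "z": 0.032, "twist": 0},
    {"x": 0.002, "y": 0, "z": 0.038, "twist": 0},
    {"x": 0.002, "y": 0, "z": 0.043, "twist": 0},
    {"x": 0.002, "y": 0, "z": 0.047, "twist": 0},
    {"x": 0.002, "y": 0, "z": 0.048, "twist": 0},
    {"x": 0.002, "y": 0, "z": 0.048, "twist": 0},
  ],
)

```text
time: 17.6
tool_pos: [443.7, 220.9, 46.3]
tcp_rot: [-3.14, -0.015, 0.051]
contact_force: [1.6, -6.8, 36.9]
grip_width: 63.7
finger_force: 30.0
```

Run:
```python
from h import *
w=snap('wrist','w8'); d=snap('side','d6');print(bot.get_obs()['contact_force'],pose()[1])
a=cv2.resize(w['pixels'],(400,300)); b=cv2.resize(d['pixels'][230:320,180:300],(400,300),interpolation=2)
cv2.imwrite('pics/w8b.png',np.hstack([a,b])[:,:,::-1])
```

```text
[ 2.2952529  -6.47821818 37.13772923] [443.71015576 220.91045539  46.32957382]
```

View pics/w8b.png

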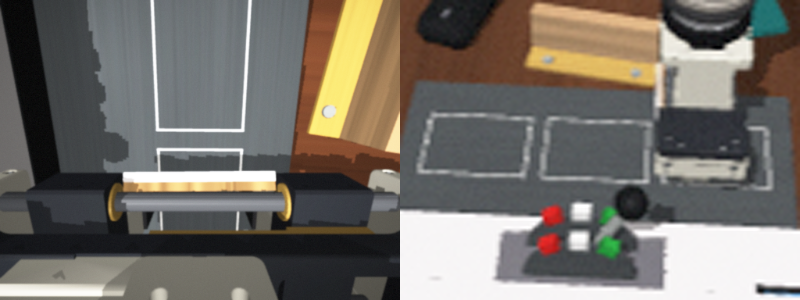

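I see the tile's white end edge at (200,177) with a sliver of cork below it and 37 N of push. So it wasn't past vertical; the foot ended up on the fence's top. I'll back off first, then work out the tilt from the edge width.

Emit:
play_rows(
  commands=[
    {"x": 0, "y": 0, "z": -0.005, "twist": 0},
    {"x": 0, "y": 0, "z": -0.01, "twist": 0},
    {"x": 0, "y": 0, "z": -0.02, "twist": 0},
    {"x": 0, "y": 0, "z": -0.03, "twist": 0},
    {"x": 0, "y": 0, "z": -0.04, "twist": 0},
    {"x": 0, "y": 0, "z": -0.04, "twist": 0},
    {"x": 0, "y": 0, "z": -0.04, "twist": 0},
    {"x": 0, "y": 0, "z": -0.04, "twist": 0},
  ],
)

```text
time: 18.5
tool_pos: [437.6, 220.3, 80.9]
tcp_rot: [3.141, 0.001, 0.05]
contact_force: [-0.1, -0.3, -0.8]
grip_width: 63.1
finger_force: 30.0
```

```bash
cat >> h.py <<'E'
def endedge(w,p,T,thr=170):
    "bright/cork run widths per row around the column centre -> tool-frame points of a 64 mm wide edge"
    h=cv2.cvtColor(w['pixels'],cv2.COLOR_RGB2HSV); H,S,V=cv2.split(h)
    prev=None
    for v in range(120,300,2):
        lab=''
        wh=(S[v]<50)&(V[v]>130); co=(H[v]>10)&(H[v]<27)&(S[v]>55)&(V[v]>90)
        for m,l in((wh,'W'),(co,'C')):
            u=np.where(m[140:375])[0]
            if len(u)>60 and m[250:262].mean()>.6:
                a,b=u.min()+140,u.max()+140; d=w['fx']*64/(b-a)
                q=np.array([((a+b)/2-w['cx'])/w['fx']*d,(v-w['cy'])/w['fy']*d,d])
                P=w['eye']+w['rotation']@q; print(v,l,b-a,T.inv().apply(P-p).round(0))
E
python3 - <<'E'
from h import *
o,p,T=pose(); print(p,o['contact_force'],o['grip_width'])
for f in('w6','w7'): 
    c=load(f);print(f); endedge(c,p*0+ (np.array(c['eye'])-T.apply([70,0,-133]))if 0 else np.array(c['eye'])*0+c['eye'],R.from_euler('xyz',[np.pi,0,[1.464,1.462][f=='w7']]))
w=snap('wrist','w9'); print('w9'); endedge(w,w['eye'],T)
print(T.inv().apply(w['eye']-p))
E
```

```text
[437.61781575 220.33066968  80.86518455] [-0.0920273  -0.25253033 -0.84611534] 63.13193677293634
w6
134 C 217 [-4.  1. 82.]
136 C 201 [-4. -1. 88.]
144 C 231 [-6.  1. 76.]
172 C 220 [-14.  -1.  78.]
174 C 209 [-15.   1.  82.]
176 C 220 [-15.  -1.  77.]
178 C 217 [-16.  -1.  78.]
180 C 219 [-16.  -0.  78.]
182 W 147 [-25.   0. 115.]
184 W 148 [-26.   0. 114.]
186 W 148 [-27.   0. 114.]
188 W 150 [-27.   0. 112.]
190 W 100 [-42. -15. 168.]
192 C 234 [-19.   1.  72.]
194 C 234 [-19.   1.  72.]
196 C 234 [-20.   1.  71.]
198 C 234 [-20.   1.  71.]
200 C 234 [-21.   1.  71.]
202 C 234 [-21.   1.  71.]
204 C 234 [-22.   1.  71.]
206 C 234 [-22.   1.  71.]
208 C 234 [-23.   1.  71.]
210 C 234 [-23.   1.  70.]
212 C 234 [-24.   1.  70.]
214 C 234 [-24.   1.  70.]
216 C 234 [-25.   1.  70.]
218 C 232 [-26.   0.  70.]
220 C 160 [-38.   6. 102.]
222 C 145 [-43.   0. 112.]
224 C 186 [-34.  -0.  87.]
226 C 167 [-39.   0.  97.]
228 C 173 [-38.  -0.  94.]
230 C 182 [-37.  -1.  89.]
232 C 184 [-37.  -1.  88.]
234 C 214 [-32.   0.  75.]
236 C 220 [-32.   0.  73.]
238 C 224 [-32.   0.  72.]
240 C 225 
[... 1786 characters left out ...]
178.]
174 W 95 [-34.  -0. 180.]
220 W 194 [-31.   0.  84.]
222 W 195 [-32.  -0.  84.]
224 W 195 [-32.  -0.  83.]
226 W 195 [-33.  -0.  83.]
228 W 195 [-34.  -0.  83.]
230 W 194 [-34.   0.  83.]
232 W 194 [-35.   0.  83.]
234 C 194 [-36.   0.  83.]
236 C 218 [-32.   0.  74.]
238 C 221 [-32.   0.  73.]
240 C 223 [-33.   0.  72.]
242 C 225 [-33.   0.  71.]
244 C 227 [-33.   0.  70.]
256 W 206 [-40.   2.  76.]
258 W 207 [-41.   1.  76.]
260 W 209 [-41.   1.  75.]
262 W 208 [-42.   1.  75.]
264 W 208 [-42.   1.  75.]
266 W 207 [-43.   1.  75.]
268 W 202 [-45.   2.  77.]
282 W 85 [-116.   -0.  180.]
284 W 82 [-122.    0.  186.]
296 C 182 [-59.  10.  83.]
[  68.23257352   -0.7128983  -132.9403004 ]
```

Worked out: the tile stands at about 65°, and it slid up in the pads, which now hold it about 8 mm from its foot. I'll lean it on the fence, release, and regrip high above the fence edge so a long foot hangs down.

Emit:
play_rows(
  commands=[
    {"x": 0, "y": 0, "z": -0.045, "twist": 0},
    {"x": 0.0, "y": 0.0, "z": -0.05, "twist": -8},
    {"x": 0.025, "y": 0.045, "z": -0.05, "twist": -16},
    {"x": 0.05, "y": 0.09, "z": -0.05, "twist": -24},
    {"x": 0.075, "y": 0.14, "z": -0.05, "twist": -32},
    {"x": 0.097, "y": 0.185, "z": -0.05, "twist": -40},
    {"x": 0.097, "y": 0.185, "z": -0.05, "twist": -48},
    {"x": 0.097, "y": 0.185, "z": -0.05, "twist": -56},
  ],
)

```text
time: 19.35
tool_pos: [545.5, 37.1, 130.6]
tcp_rot: [3.141, 0.0, 1.029]
contact_force: [-0.3, 0.8, -0.0]
grip_width: 63.4
finger_force: 30.0
```

Emit:
play_rows(
  commands=[
    {"x": 0, "y": 0, "z": 0, "twist": -8},
    {"x": 0, "y": 0, "z": 0.0, "twist": -16},
    {"x": 0, "y": 0, "z": 0, "twist": -25},
    {"x": 0, "y": 0, "z": 0, "twist": -25},
    {"x": 0, "y": 0, "z": 0, "twist": -25},
    {"x": 0, "y": 0, "z": 0, "twist": -25},
    {"x": 0, "y": 0, "z": 0, "twist": -25},
    {"x": 0, "y": 0, "z": 0, "twist": -25},
  ],
)

```text
time: 20.15
tool_pos: [544.0, 40.5, 131.2]
tcp_rot: [3.142, 0.0, 1.463]
contact_force: [-0.0, -0.4, -1.5]
grip_width: 63.3
finger_force: 30.0
```

Run:
```python
from h import *
n=np.array([.106,.994]);f0=np.array([547,82.])
for d,z in((32,34),(25,34)): go([*(f0-d*n),z],83.9)
print(bot.get_obs()['grip_width'])
```

```text
at [544.   40.5 131.2] yaw 83.8 shift [ 9.6 -1.5 97.2] twist -0.1
at [544.   40.5 131.2] yaw 83.8 shift [16.6 -1.5 97.2] twist -0.1
63.34289720588622
```

Emit:
play_rows(
  commands=[
    {"x": 0.0, "y": -0.0015, "z": 0.03, "twist": 0},
    {"x": 0.004, "y": -0.0015, "z": 0.06, "twist": 0},
    {"x": 0.006, "y": -0.0015, "z": 0.08, "twist": 0},
    {"x": 0.006, "y": -0.0015, "z": 0.09, "twist": 0},
    {"x": 0.009, "y": -0.0015, "z": 0.095, "twist": 0},
    {"x": 0.013, "y": -0.0015, "z": 0.096, "twist": 0},
    {"x": 0.016, "y": -0.0015, "z": 0.097, "twist": 0},
    {"x": 0.016, "y": -0.0015, "z": 0.097, "twist": 0},
  ],
)

```text
time: 20.95
tool_pos: [544.9, 57.0, 35.1]
tcp_rot: [3.14, -0.0, 1.464]
contact_force: [-0.6, -0.2, -1.2]
grip_width: 63.5
finger_force: 30.0
```

```bash
cat >> h.py <<'E'
def edges(f):
    o,p,T=pose(); w=snap('wrist',f); h=cv2.cvtColor(w['pixels'],cv2.COLOR_RGB2HSV); H,S,V=cv2.split(h)
    off=T.inv().apply(np.array(w['eye'])-p); row=[]
    for v in range(100,246,3):
        for l,m in(('W',(S[v]<50)&(V[v]>130)),('C',(H[v]>10)&(H[v]<27)&(S[v]>55)&(V[v]>90))):
            u=np.where(m[140:375])[0]
            if len(u)>60 and m[250:262].mean()>.6:
                a,b=u.min()+140,u.max()+140; d=w['fx']*64/(b-a)
                q=T.inv().apply(w['rotation']@np.array([((a+b)/2-w['cx'])/w['fx']*d,(v-w['cy'])/w['fy']*d,d]))+off
                row.append(f'{v}{l}{b-a}:({q[0]:.0f},{q[2]:.0f})')
    print(o['time'],p.round(1),np.round(o['contact_force'],1),round(o['grip_width'],1)); print(' '.join(row))
E
python3 - <<'E'
from h import *
edges('w10')
E
```

```text
20.95 [544.9  57.   35.1] [-0.6 -0.2 -1.2] 63.5
124C224:(69,-53) 133C230:(66,-56) 136C227:(66,-55) 148C219:(62,-53) 151C226:(61,-56) 163C228:(58,-57) 166C226:(57,-57) 169C232:(57,-59) 172C234:(56,-60) 175C234:(55,-60) 178C234:(55,-60) 181C234:(54,-60) 184C234:(53,-61) 187C234:(52,-61) 190C234:(51,-61) 193C234:(51,-61) 196C234:(50,-62) 199C234:(49,-62) 202C234:(48,-62) 205C234:(47,-62) 208C234:(47,-62) 211C234:(46,-63) 214C234:(45,-63) 217C234:(44,-63) 220W174:(35,-39) 223W195:(37,-50) 226W195:(36,-50) 229W195:(35,-50) 232W195:(35,-50) 235C218:(37,-59) 238C222:(37,-61) 241C225:(37,-62) 244C228:(36,-63)
```

Emit:
play_rows(
  commands=[
    {"x": 0.001, "y": 0, "z": 0.001, "twist": 0},
    {"x": 0.002, "y": 0, "z": 0.002, "twist": 0},
    {"x": 0.003, "y": 0, "z": 0.002, "twist": 0},
    {"x": 0.004, "y": 0, "z": 0.002, "twist": 0},
    {"x": 0.004, "y": 0, "z": 0.002, "twist": 0},
    {"x": 0.004, "y": 0, "z": 0.002, "twist": 0},
    {"x": 0.004, "y": 0, "z": 0.002, "twist": 0},
    {"x": 0.004, "y": 0, "z": 0.002, "twist": 0},
  ],
)

```text
time: 21.8
tool_pos: [545.4, 58.5, 34.6]
tcp_rot: [3.139, 0.003, 1.464]
contact_force: [-4.8, -8.6, 16.0]
grip_width: 63.7
finger_force: 30.0
```

Emit:
play_rows(
  commands=[
    {"x": 0, "y": 0, "z": 0, "twist": 0},
    {"x": 0, "y": 0, "z": 0, "twist": 0},
    {"x": 0, "y": 0, "z": 0, "twist": 0},
    {"x": 0, "y": 0, "z": 0, "twist": 0},
    {"x": 0, "y": 0, "z": 0, "twist": 0},
    {"x": 0, "y": 0, "z": 0, "twist": 0},
    {"x": 0, "y": 0, "z": 0, "twist": 0},
    {"x": 0, "y": 0, "z": 0, "twist": 0},
  ],
  jaw=0.12,
)

```text
time: 22.6
tool_pos: [544.6, 60.6, 32.1]
tcp_rot: [-3.141, 0.0, 1.464]
contact_force: [0.2, 0.3, -0.4]
grip_width: 80.7
finger_force: 0.0
```

Run:
```python
from h import *
edges('w11')
```

```text
22.6 [544.6  60.6  32.1] [ 0.2  0.3 -0.4] 80.7
130C228:(67,-55) 133C227:(66,-55) 139C228:(65,-55) 142C224:(64,-54) 145C224:(63,-55) 148C224:(62,-55) 151C223:(61,-55) 154C222:(60,-55) 157C222:(60,-55) 160C221:(59,-55) 169C220:(56,-55) 172C231:(56,-59) 175C232:(55,-59) 178C234:(55,-60) 181C234:(54,-60) 184C234:(53,-61) 187C234:(52,-61) 190C234:(51,-61) 193C234:(51,-61) 196C234:(50,-62) 199C234:(49,-62) 202C234:(48,-62) 205C234:(47,-62) 208C234:(47,-62) 211C234:(46,-63) 214C234:(45,-63) 217C234:(44,-63) 220W195:(38,-49) 223W195:(37,-49) 226W195:(36,-50) 229W197:(36,-51) 232W197:(35,-51) 235C229:(39,-63) 238C226:(38,-62) 241C232:(38,-64) 244C215:(34,-59)
```

The lean holds: the top edge stands at about z=82, roughly 14 mm past the fence face. I'll regrip near the top, above the fence edge.

Emit:
play_rows(
  commands=[
    {"x": -0.006, "y": 0, "z": -0.02, "twist": 0},
    {"x": -0.006, "y": 0, "z": -0.06, "twist": 0},
    {"x": 0.0, "y": 0, "z": -0.09, "twist": 0},
    {"x": 0.027, "y": 0, "z": -0.09, "twist": 0},
    {"x": 0.027, "y": 0, "z": -0.07, "twist": 0},
    {"x": 0.027, "y": 0, "z": -0.055, "twist": 0},
    {"x": 0.027, "y": 0, "z": -0.05, "twist": 0},
    {"x": 0.027, "y": 0, "z": -0.05, "twist": 0},
  ],
)

```text
time: 23.45
tool_pos: [547.1, 87.3, 81.5]
tcp_rot: [-3.14, 0.0, 1.463]
contact_force: [0.4, -0.4, 0.5]
grip_width: 80.6
finger_force: 0.0
```

Emit:
play_rows(
  commands=[
    {"x": 0, "y": 0, "z": 0, "twist": 0},
    {"x": 0, "y": 0, "z": 0, "twist": 0},
    {"x": 0, "y": 0, "z": 0, "twist": 0},
    {"x": 0, "y": 0, "z": 0, "twist": 0},
    {"x": 0, "y": 0, "z": 0, "twist": 0},
    {"x": 0, "y": 0, "z": 0, "twist": 0},
    {"x": 0, "y": 0, "z": 0, "twist": 0},
    {"x": 0, "y": 0, "z": 0, "twist": 0},
  ],
  jaw=1.0,
)

```text
time: 24.25
tool_pos: [548.0, 87.3, 82.7]
tcp_rot: [3.14, 0.0, 1.464]
contact_force: [0.2, -0.9, 5.6]
grip_width: 63.4
finger_force: 30.0
```

Run:
```python
from h import *
edges('w12b')
```

```text
24.25 [548.   87.3  82.7] [ 0.2 -0.9  5.6] 63.4
163C211:(57,-51) 172C232:(56,-59) 196C174:(43,-37) 199C193:(45,-47) 202C205:(45,-52) 205C184:(42,-43) 208C200:(43,-50) 211C210:(43,-55) 214C206:(42,-53) 217C220:(43,-59) 220C202:(39,-52) 223C198:(38,-51) 226C196:(37,-50) 229C196:(36,-50) 232C196:(35,-51) 235W181:(31,-44) 238W187:(31,-47) 241W192:(31,-50) 244C228:(36,-63)
```

Emit:
play_rows(
  commands=[
    {"x": 0, "y": 0, "z": -0.015, "twist": 0},
    {"x": 0, "y": 0, "z": -0.045, "twist": 0},
    {"x": 0, "y": 0, "z": -0.07, "twist": 0},
    {"x": 0.025, "y": 0, "z": -0.07, "twist": 0},
    {"x": 0.055, "y": 0, "z": -0.07, "twist": 0},
    {"x": 0.055, "y": 0, "z": -0.05, "twist": 0},
    {"x": 0.055, "y": 0, "z": -0.025, "twist": 0},
    {"x": 0.055, "y": 0, "z": -0.023, "twist": 0},
  ],
)

```text
time: 25.1
tool_pos: [550.8, 142.0, 101.8]
tcp_rot: [-3.134, 0.002, 1.464]
contact_force: [-1.0, 0.2, -2.0]
grip_width: 63.3
finger_force: 30.0
```

Emit:
play_rows(
  commands=[
    {"x": -0.01, "y": 0, "z": 0, "twist": 0},
    {"x": -0.025, "y": 0, "z": 0, "twist": 0},
    {"x": -0.04, "y": 0, "z": 0, "twist": 0},
    {"x": -0.054, "y": 0, "z": 0, "twist": 0},
    {"x": -0.067, "y": 0, "z": 0, "twist": 0},
    {"x": -0.08, "y": 0, "z": 0, "twist": 0},
    {"x": -0.09, "y": 0, "z": 0, "twist": 0},
    {"x": -0.09, "y": 0, "z": 0, "twist": 0},
  ],
)

```text
time: 25.9
tool_pos: [543.9, 50.6, 105.8]
tcp_rot: [3.141, 0.001, 1.462]
contact_force: [-0.7, 1.4, 1.8]
grip_width: 63.1
finger_force: 30.0
```

Run:
```python
from h import *
edges('w13'); d=snap('side','d13')
a=cv2.resize(load('w13')['pixels'],(400,300)); b=cv2.resize(d['pixels'][180:270,180:300],(400,300),interpolation=2)
cv2.imwrite('pics/w13b.png',np.hstack([a,b])[:,:,::-1])
```

```text
25.9 [543.9  50.6 105.8] [-0.7  1.4  1.8] 63.1
115C219:(71,-51) 118C188:(71,-37) 121C233:(70,-56) 124C211:(69,-48) 127W118:(67,18) 130W117:(65,19) 133W102:(63,41) 136W93:(60,57) 139W93:(58,57) 142W95:(56,52) 145W95:(54,52) 148W97:(53,48) 151W97:(51,47) 154W98:(49,45) 157W99:(47,42) 160W99:(46,42) 163W100:(44,40) 166W101:(42,37) 169W102:(41,35) 172W103:(39,33) 175W104:(38,31) 178W105:(36,29) 181W106:(35,27) 184W106:(33,27) 187W107:(32,25) 190W108:(30,23) 193W108:(29,22) 196W110:(28,19) 199W110:(26,19) 202W111:(25,17) 205W112:(24,15) 208W112:(22,15) 211W113:(21,13) 214W114:(19,11) 217W114:(18,11) 220W118:(18,5) 223W138:(24,-15) 226W158:(29,-30) 229W170:(30,-38) 232W176:(31,-41) 235W182:(31,-45) 238W188:(31,-48) 241W175:(27,-42) 244W120:(7,-0)
```

View pics/w13b.png

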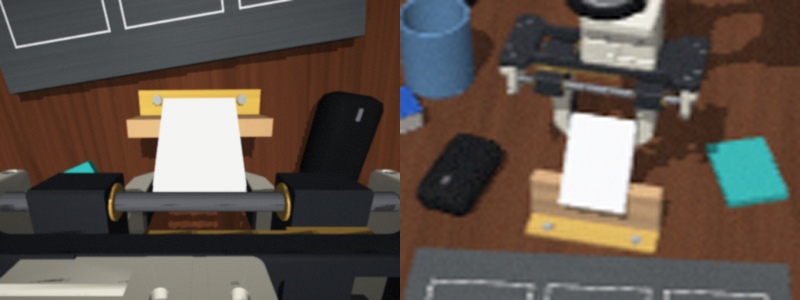

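The tile now lies white side up in the grip, its foot sloping down towards the bed (wrist view: white face from (200,98) to (200,190)). I'll carry it to the near slot.

Emit:
play_rows(
  commands=[
    {"x": 0, "y": 0, "z": -0.035, "twist": 0},
    {"x": 0.03, "y": -0.03, "z": -0.035, "twist": 8},
    {"x": 0.06, "y": -0.06, "z": -0.035, "twist": 16},
    {"x": 0.09, "y": -0.095, "z": -0.035, "twist": 24},
    {"x": 0.12, "y": -0.125, "z": -0.035, "twist": 32},
    {"x": 0.1515, "y": -0.16, "z": -0.035, "twist": 40},
    {"x": 0.1515, "y": -0.16, "z": -0.035, "twist": 48},
    {"x": 0.1515, "y": -0.16, "z": -0.035, "twist": 56},
  ],
)

```text
time: 26.8
tool_pos: [399.6, 221.5, 140.2]
tcp_rot: [3.141, 0.001, 0.484]
contact_force: [1.1, -0.6, -1.1]
grip_width: 63.1
finger_force: 30.0
```

Emit:
play_rows(
  commands=[
    {"x": 0, "y": 0, "z": 0.0, "twist": 8},
    {"x": 0, "y": 0, "z": 0.0, "twist": 16},
    {"x": 0, "y": 0, "z": 0.02, "twist": 25},
    {"x": 0, "y": 0, "z": 0.035, "twist": 25},
    {"x": 0, "y": 0, "z": 0.045, "twist": 25},
    {"x": 0, "y": 0, "z": 0.045, "twist": 25},
    {"x": 0, "y": 0, "z": 0.045, "twist": 25},
    {"x": 0, "y": 0, "z": 0.045, "twist": 25},
  ],
)

```text
time: 27.6
tool_pos: [401.4, 220.5, 95.8]
tcp_rot: [-3.141, -0.001, 0.05]
contact_force: [-0.2, 0.1, -1.2]
grip_width: 62.7
finger_force: 30.0
```

Run:
```python
from h import *
edges('w14'); go([401,218.5,39],2.7)
w=load('w14');print('slot c px',proj(w,[423,219.5,12]),proj(w,[378,217,12]),proj(w,[468,221.5,12]))
```

```text
27.6 [401.4 220.5  95.8] [-0.2  0.1 -1.2] 62.7
100W94:(83,62) 121W91:(69,64) 124W91:(67,64) 133W93:(61,58) 136W93:(59,57) 139W93:(57,57) 142W93:(55,56) 145W93:(53,56) 148W94:(51,53) 151W95:(50,51) 154W95:(48,50) 157W97:(46,46) 160W97:(44,46) 163W99:(43,41) 166W99:(41,41) 169W100:(39,39) 172W101:(38,37) 175W102:(36,34) 178W103:(35,32) 181W103:(33,32) 184W105:(32,28) 187W105:(30,28) 190W107:(29,24) 193W107:(27,24) 196W108:(26,22) 199W109:(25,20) 202W110:(23,18) 205W110:(22,18) 208W111:(21,16) 211W112:(19,14) 214W112:(18,14) 217W113:(16,12) 220W114:(15,10) 223W116:(15,7) 226W116:(13,7) 229W116:(11,7) 232W116:(10,6) 235W117:(9,5) 238W117:(7,4) 241W118:(6,3) 244W118:(4,2)
at [401.4 220.5  95.8] yaw 2.9 shift [-0.5  2.  56.8] twist 0.2
slot c px (np.float64(258.18539234793377), np.float64(181.56688882675743)) (np.float64(258.31972852483204), np.float64(232.83221788755165)) (np.float64(258.6800751917359), np.float64(124.72721269330998))
```

The tile's slope and far end show the pads holding it about 36 mm from its centre, so I'll shift accordingly before laying it down.

Emit:
play_rows(
  commands=[
    {"x": -0.0145, "y": 0.001, "z": 0.015, "twist": 0},
    {"x": -0.0145, "y": 0.001, "z": 0.023, "twist": 0},
    {"x": -0.0145, "y": 0.001, "z": 0.03, "twist": 0},
    {"x": -0.0145, "y": 0.001, "z": 0.037, "twist": 0},
    {"x": -0.0145, "y": 0.001, "z": 0.044, "twist": 0},
    {"x": -0.0145, "y": 0.001, "z": 0.051, "twist": 0},
    {"x": -0.0145, "y": 0.001, "z": 0.057, "twist": 0},
    {"x": -0.0145, "y": 0.001, "z": 0.057, "twist": 0},
  ],
)

```text
time: 28.45
tool_pos: [386.8, 218.6, 37.6]
tcp_rot: [3.141, -0.0, 0.05]
contact_force: [-1.4, -0.2, 0.3]
grip_width: 62.7
finger_force: 30.0
```

Run:
```python
from h import *
edges('w15')
```

```text
28.45 [386.8 218.6  37.6] [-1.4 -0.2  0.3] 62.7
100W127:(79,11) 103W126:(78,12) 106W126:(76,11) 109W126:(75,11) 112W126:(73,11) 115W126:(72,10) 118W125:(70,11) 121W125:(69,11) 124W125:(67,10) 127W125:(66,10) 130W124:(64,11) 133W124:(63,10) 136W124:(61,10) 139W123:(60,11) 142W123:(58,10) 145W123:(57,10) 148W123:(55,9) 151W123:(54,9) 154W123:(52,9) 157W123:(51,8) 160W123:(49,8) 163W123:(48,7) 166W123:(46,7) 169W123:(45,7) 172W123:(43,6) 175W123:(42,6) 178W123:(40,5) 181W123:(39,5) 184W123:(37,5) 187W123:(36,4) 190W123:(34,4) 193W123:(33,3) 196W122:(31,4) 199W122:(29,4) 202W122:(28,3) 205W122:(26,3) 208W122:(25,3) 211W121:(23,3) 214W121:(21,3) 217W120:(19,4) 220W120:(18,3) 223W120:(16,3) 226W120:(15,2) 229W120:(13,2) 232W120:(12,1) 235W120:(10,1) 238W118:(8,3) 241W118:(6,3) 244W116:(3,4)
```

Emit:
play_rows(
  commands=[
    {"x": 0, "y": 0, "z": 0, "twist": 0},
    {"x": 0, "y": 0, "z": 0, "twist": 0},
    {"x": 0, "y": 0, "z": 0, "twist": 0},
    {"x": 0, "y": 0, "z": 0, "twist": 0},
    {"x": 0, "y": 0, "z": 0, "twist": 0},
    {"x": 0, "y": 0, "z": -0.03, "twist": 0},
    {"x": 0, "y": 0, "z": -0.08, "twist": 0},
    {"x": 0, "y": 0, "z": -0.12, "twist": 0},
  ],
  jaw=0.05,
)

```text
time: 29.3
tool_pos: [386.4, 218.5, 160.1]
tcp_rot: [3.142, -0.0, 0.05]
contact_force: [1.3, 0.1, 0.5]
grip_width: 87.2
finger_force: 0.0
```

```bash
cat >> h.py <<'E'
def tiles(c,kind,z):
    h=cv2.cvtColor(c['pixels'],cv2.COLOR_RGB2HSV); H,S,V=cv2.split(h)
    m=(((S<50)&(V>200)) if kind=='white' else (H>10)&(H<25)&(V>150)&(S<185)&(S>60)).astype(np.uint8)
    m=cv2.morphologyEx(m,2,np.ones((7,7)) if kind=='white' else np.ones((3,3)))
    if kind!='white': m=cv2.morphologyEx(m,3,np.ones((5,5)))
    for k in cv2.findContours(m,0,1)[0]:
        if cv2.contourArea(k)<250: continue
        W=np.array([onz(c,a,b,z)[:2] for a,b in k[:,0]],np.float32); (x,y),(p,q),a=cv2.minAreaRect(W)
        if p<q: a+=90; p,q=q,p
        if p<130: print(kind,k[:,0].mean(0).round(),'c',round(x,1),round(y,1),'size',round(p),round(q),'yaw',round((a+90)%180-90,1))
E
python3 - <<'E'
from h import *
w=snap('wrist','w16'); tiles(w,'white',20); print(pose()[1])
s=snap('scene','s16'); tiles(s,'white',20); tiles(s,'cork',8)
print('slots',[np.round(proj(w,[*p,20])) for p in((423,219.5),(378,217))])
E
```

```text
white [ 48. 374.] c 134.5 469.3 size 122 10 yaw -87.2
white [254. 146.] c 428.9 221.8 size 91 66 yaw 2.8
[389.36427467 219.7335955  165.76320379]
white [ 42. 352.] c 755.0 -625.8 size 118 73 yaw -51.6
white [143. 249.] c 553.2 -354.1 size 91 64 yaw -1.3
white [313. 165.] c 426.8 219.2 size 93 66 yaw 3.7
cork [205. 241.] c 579.9 -187.2 size 95 66 yaw 15.4
slots [array([256., 155.]), array([257., 198.])]
```

Tile A lies white up at about (428,221), yaw 2.8°, on the bed and clear of the next slot. The white tile has been knocked to about (550,-350); I'll measure it again later. Now the second cork tile.

Emit:
play_rows(
  commands=[
    {"x": 0.149, "y": 0.42, "z": 0, "twist": 0},
    {"x": 0.149, "y": 0.42, "z": 0, "twist": -12.5},
    {"x": 0.149, "y": 0.42, "z": 0, "twist": -12.5},
    {"x": 0.149, "y": 0.42, "z": 0, "twist": -12.5},
    {"x": 0.149, "y": 0.42, "z": 0, "twist": -12.5},
    {"x": 0.149, "y": 0.42, "z": 0, "twist": -12.5},
    {"x": 0.149, "y": 0.42, "z": 0, "twist": -12.5},
    {"x": 0.149, "y": 0.42, "z": 0, "twist": -12.5},
  ],
  jaw=0,
)

```text
time: 30.2
tool_pos: [535.9, -145.7, 157.4]
tcp_rot: [-3.141, 0.001, 0.268]
contact_force: [0.5, 0.8, -0.6]
grip_width: 92.0
finger_force: 0.0
```

Emit:
play_rows(
  commands=[
    {"x": 0, "y": 0, "z": 0, "twist": 0},
    {"x": 0, "y": 0.03, "z": 0, "twist": 0},
    {"x": 0, "y": 0.03, "z": 0, "twist": 0},
    {"x": 0, "y": 0.03, "z": 0, "twist": 0},
    {"x": 0, "y": 0.03, "z": 0, "twist": 0},
    {"x": 0, "y": 0.03, "z": 0, "twist": 0},
    {"x": 0, "y": 0.03, "z": 0, "twist": 0},
    {"x": 0, "y": 0.03, "z": 0, "twist": 0},
  ],
)

```text
time: 31.0
tool_pos: [543.8, -172.2, 158.4]
tcp_rot: [3.141, -0.0, 0.269]
contact_force: [0.6, 0.3, 0.3]
grip_width: 91.7
finger_force: 0.0
```

Run:
```python
from h import *
w=snap('wrist','w17'); tiles(w,'cork',8); tiles(w,'white',8); go([556.4,-191.6,27],15.3)
```

```text
cork [409. 258.] c 508.7 -363.5 size 63 21 yaw 24.7
cork [281. 159.] c 579.6 -184.2 size 94 69 yaw 15.4
white [306. 376.] c 317.9 -305.4 size 27 25 yaw 17.7
white [205. 376.] c 282.5 -175.8 size 26 26 yaw 15.3
white [411. 211.] c 555.9 -351.2 size 72 68 yaw -0.3
white [416. 145.] c 630.6 -320.7 size 47 25 yaw 23.4
at [ 543.8 -172.3  158.4] yaw 15.4 shift [  7.   21.9 131.4] twist 0.1
```

Emit:
play_rows(
  commands=[
    {"x": 0.0065, "y": 0.021, "z": 0.04, "twist": 0},
    {"x": 0.0065, "y": 0.021, "z": 0.08, "twist": 0},
    {"x": 0.0065, "y": 0.021, "z": 0.1, "twist": 0},
    {"x": 0.0065, "y": 0.021, "z": 0.115, "twist": 0},
    {"x": 0.0065, "y": 0.021, "z": 0.125, "twist": 0},
    {"x": 0.0065, "y": 0.021, "z": 0.131, "twist": 0},
    {"x": 0.0065, "y": 0.021, "z": 0.131, "twist": 0},
    {"x": 0.0065, "y": 0.021, "z": 0.131, "twist": 0},
  ],
)

```text
time: 31.85
tool_pos: [556.1, -191.4, 27.9]
tcp_rot: [3.141, -0.001, 0.268]
contact_force: [-0.1, -0.1, 0.4]
grip_width: 92.0
finger_force: 0.0
```

Emit:
play_rows(
  commands=[
    {"x": 0, "y": 0, "z": 0, "twist": 0},
    {"x": 0, "y": 0, "z": 0, "twist": 0},
    {"x": 0, "y": 0, "z": 0, "twist": 0},
    {"x": 0, "y": 0, "z": 0, "twist": 0},
    {"x": 0, "y": 0, "z": -0.01, "twist": 0},
    {"x": 0, "y": 0, "z": -0.03, "twist": 0},
    {"x": 0, "y": 0, "z": -0.07, "twist": 0},
    {"x": 0, "y": 0, "z": -0.11, "twist": 0},
  ],
  jaw=1.0,
)

```text
time: 32.65
tool_pos: [555.0, -191.0, 138.4]
tcp_rot: [-3.141, 0.001, 0.268]
contact_force: [1.3, -0.9, -1.1]
grip_width: 63.4
finger_force: 30.0
```

Run:
```python
from h import *
n=np.array([.106,.994]);f0=np.array([547,82.])
go([*(f0-25*n),130],83.9)
```

```text
at [ 555.  -191.   138.4] yaw 15.4 shift [  55.4 -242.1    8.6] twist -68.5
```

Emit:
play_rows(
  commands=[
    {"x": 0.055, "y": -0.242, "z": 0.0, "twist": -8.5},
    {"x": 0.055, "y": -0.242, "z": 0.0, "twist": -17},
    {"x": 0.055, "y": -0.242, "z": 0.0, "twist": -25},
    {"x": 0.055, "y": -0.242, "z": 0.0, "twist": -34},
    {"x": 0.055, "y": -0.242, "z": 0.0, "twist": -42},
    {"x": 0.055, "y": -0.242, "z": 0.0, "twist": -50},
    {"x": 0.055, "y": -0.242, "z": 0.0, "twist": -59},
    {"x": 0.055, "y": -0.242, "z": 0.0, "twist": -68.5},
  ],
)

```text
time: 33.45
tool_pos: [544.4, 57.5, 137.9]
tcp_rot: [3.141, 0.0, 1.448]
contact_force: [-0.2, 0.5, -0.9]
grip_width: 63.2
finger_force: 30.0
```

Emit:
play_rows(
  commands=[
    {"x": 0, "y": 0, "z": 0.02, "twist": 0},
    {"x": 0, "y": 0, "z": 0.04, "twist": 0},
    {"x": 0, "y": 0, "z": 0.05, "twist": 0},
    {"x": 0, "y": 0, "z": 0.05, "twist": 0},
    {"x": 0, "y": 0, "z": 0.05, "twist": 0},
    {"x": 0, "y": 0, "z": 0.05, "twist": 0},
    {"x": 0, "y": 0, "z": 0.05, "twist": 0},
    {"x": 0, "y": 0, "z": 0.05, "twist": 0},
  ],
)

```text
time: 34.25
tool_pos: [544.9, 56.7, 87.8]
tcp_rot: [3.14, -0.0, 1.441]
contact_force: [0.6, 0.1, -2.0]
grip_width: 63.3
finger_force: 30.0
```

Run:
```python
from h import *
n=np.array([.106,.994]);f0=np.array([547,82.])
edges('w18')
go([*(f0-25*n),80],83.9);go([*(f0-22*n),44.5],83.9)
```

```text
34.25 [544.9  56.7  87.8] [ 0.6  0.1 -2. ] 63.3
118C188:(71,-37) 121C219:(70,-51) 124C230:(69,-55) 127C216:(68,-50) 130C224:(67,-53) 133C205:(66,-46) 136C223:(65,-54) 139C187:(64,-39) 142C196:(63,-43) 145C181:(62,-36) 148C185:(61,-38) 151C202:(60,-47) 154C191:(59,-42) 157C202:(59,-47) 160C187:(57,-40) 163C207:(57,-50) 166C223:(57,-56) 169C220:(56,-55) 172C213:(55,-53) 175C223:(55,-56) 178C213:(53,-53) 181C206:(52,-51) 184C203:(50,-50) 187C214:(51,-54) 190C217:(50,-55) 193C210:(48,-53) 196C221:(49,-57) 199C222:(48,-58) 202C200:(45,-50) 205C185:(42,-43) 208C222:(45,-59) 211C216:(44,-57) 214C218:(43,-58) 217C212:(42,-56) 220C206:(40,-54) 223C167:(32,-36) 226C174:(32,-40) 229C179:(32,-43) 232C182:(32,-44) 235C216:(37,-59) 238C222:(37,-61) 241C225:(37,-62) 244C228:(36,-63)
at [544.7  56.7  87.7] yaw 82.5 shift [ 0.4 -0.4  7.7] twist -1.4
at [544.7  56.7  87.7] yaw 82.5 shift [ 3.4 -0.5 43.2] twist -1.4
```

Emit:
play_rows(
  commands=[
    {"x": 0, "y": 0, "z": 0.006, "twist": -1.4},
    {"x": 0, "y": 0, "z": 0.012, "twist": -1.4},
    {"x": 0, "y": 0, "z": 0.018, "twist": -1.4},
    {"x": 0.001, "y": 0, "z": 0.024, "twist": -1.4},
    {"x": 0.002, "y": 0, "z": 0.03, "twist": -1.4},
    {"x": 0.0035, "y": 0, "z": 0.036, "twist": -1.4},
    {"x": 0.0035, "y": 0, "z": 0.041, "twist": -1.4},
    {"x": 0.0035, "y": 0, "z": 0.042, "twist": -1.4},
  ],
)

```text
time: 35.1
tool_pos: [545.7, 59.5, 45.3]
tcp_rot: [3.14, 0.001, 1.465]
contact_force: [-0.7, -3.0, 6.9]
grip_width: 63.6
finger_force: 30.0
```

Run:
```python
from h import *
edges('w19')
```

```text
35.1 [545.7  59.5  45.3] [-0.7 -3.   6.9] 63.6
127C220:(68,-52) 130C223:(67,-53) 136C209:(65,-48) 139C229:(65,-56) 142C212:(64,-50) 145C207:(63,-48) 148C218:(62,-53) 151C207:(61,-49) 154C206:(60,-48) 157C205:(59,-48) 163C225:(58,-56) 166C220:(57,-55) 169C206:(55,-50) 172C220:(55,-55) 175C231:(55,-59) 178C234:(55,-60) 181C234:(54,-60) 184C234:(53,-61) 187W172:(46,-35) 190W174:(45,-36) 193W174:(44,-37) 196W174:(43,-37) 199C234:(49,-62) 202C234:(48,-62) 205C234:(47,-62) 208C234:(47,-62) 211C234:(46,-63) 214C234:(45,-63) 217C194:(39,-49) 220C184:(36,-44) 223C166:(32,-35) 226C172:(32,-39) 229C175:(32,-41) 232C180:(32,-43) 235C218:(37,-59) 238C223:(37,-61) 241C226:(37,-62) 244C228:(36,-63)
```

Emit:
play_rows(
  commands=[
    {"x": 0.001, "y": 0, "z": 0.001, "twist": 0},
    {"x": 0.003, "y": 0, "z": 0.002, "twist": 0},
    {"x": 0.004, "y": 0, "z": 0.003, "twist": 0},
    {"x": 0.004, "y": 0, "z": 0.003, "twist": 0},
    {"x": 0.004, "y": 0, "z": 0.003, "twist": 0},
    {"x": 0.004, "y": 0, "z": 0.003, "twist": 0},
    {"x": 0.004, "y": 0, "z": 0.003, "twist": 0},
    {"x": 0.004, "y": 0, "z": 0.003, "twist": 0},
  ],
)

```text
time: 35.95
tool_pos: [546.1, 63.0, 42.5]
tcp_rot: [3.14, 0.001, 1.465]
contact_force: [-1.3, -6.1, 5.7]
grip_width: 63.9
finger_force: 30.0
```

Emit:
play_rows(
  commands=[
    {"x": 0, "y": 0, "z": 0, "twist": 0},
    {"x": 0, "y": 0, "z": 0, "twist": 0},
    {"x": 0, "y": 0, "z": 0, "twist": 0},
    {"x": 0, "y": 0, "z": 0, "twist": 0},
    {"x": 0, "y": 0, "z": 0, "twist": 0},
    {"x": 0, "y": 0, "z": 0, "twist": 0},
    {"x": 0, "y": 0, "z": 0, "twist": 0},
    {"x": 0, "y": 0, "z": 0, "twist": 0},
  ],
  jaw=0.12,
)

```text
time: 36.75
tool_pos: [545.4, 64.2, 42.2]
tcp_rot: [-3.142, 0.0, 1.465]
contact_force: [0.0, -0.4, 0.3]
grip_width: 80.9
finger_force: 0.0
```

Run:
```python
from h import *
edges('w20')
n=np.array([.106,.994]);f0=np.array([547,82.]); print('n',(pose()[1][:2]-f0)@n)
```

```text
36.75 [545.4  64.2  42.2] [ 0.  -0.4  0.3] 80.9
136C230:(66,-56) 139C231:(65,-57) 142C212:(64,-50) 145C219:(63,-53) 148C214:(62,-51) 151C210:(61,-50) 154C224:(61,-55) 157C209:(59,-50) 160C217:(59,-53) 163C215:(58,-53) 166C207:(56,-50) 169C217:(56,-54) 172C220:(55,-55) 175C221:(55,-56) 178C228:(54,-58) 181C222:(53,-57) 184C233:(53,-60) 187C234:(52,-61) 190C234:(51,-61) 193C234:(51,-61) 196C234:(50,-62) 199C234:(49,-62) 202C234:(48,-62) 205C234:(47,-62) 208C234:(47,-62) 211C234:(46,-63) 214C234:(45,-63) 217C234:(44,-63) 220W173:(34,-39) 223W175:(34,-40) 226W175:(33,-40) 229W177:(32,-42) 232C211:(37,-57) 235C218:(37,-59) 238C225:(38,-62) 241C231:(38,-64)
n -17.911143080292693
```

Emit:
play_rows(
  commands=[
    {"x": -0.006, "y": 0, "z": -0.02, "twist": 0},
    {"x": -0.006, "y": 0, "z": -0.06, "twist": 0},
    {"x": 0.0, "y": 0, "z": -0.085, "twist": 0},
    {"x": 0.025, "y": 0, "z": -0.085, "twist": 0},
    {"x": 0.025, "y": 0, "z": -0.065, "twist": 0},
    {"x": 0.025, "y": 0, "z": -0.05, "twist": 0},
    {"x": 0.025, "y": 0, "z": -0.042, "twist": 0},
    {"x": 0.025, "y": 0, "z": -0.042, "twist": 0},
  ],
)

```text
time: 37.6
tool_pos: [547.4, 88.9, 83.2]
tcp_rot: [-3.139, 0.0, 1.465]
contact_force: [-0.7, 0.4, 0.9]
grip_width: 80.8
finger_force: 0.0
```

Emit:
play_rows(
  commands=[
    {"x": 0, "y": 0, "z": 0, "twist": 0},
    {"x": 0, "y": 0, "z": 0, "twist": 0},
    {"x": 0, "y": 0, "z": 0, "twist": 0},
    {"x": 0, "y": 0, "z": 0, "twist": 0},
    {"x": 0, "y": 0, "z": 0, "twist": 0},
    {"x": 0, "y": 0, "z": 0, "twist": 0},
    {"x": 0, "y": 0, "z": 0, "twist": 0},
    {"x": 0, "y": 0, "z": 0, "twist": 0},
  ],
  jaw=1.0,
)

```text
time: 38.4
tool_pos: [548.5, 89.0, 84.7]
tcp_rot: [3.14, -0.0, 1.465]
contact_force: [-0.6, 0.4, 5.6]
grip_width: 63.7
finger_force: 30.0
```

Emit:
play_rows(
  commands=[
    {"x": 0, "y": 0, "z": -0.015, "twist": 0},
    {"x": 0, "y": 0, "z": -0.045, "twist": 0},
    {"x": 0, "y": 0, "z": -0.07, "twist": 0},
    {"x": 0.025, "y": 0, "z": -0.07, "twist": 0},
    {"x": 0.055, "y": 0, "z": -0.07, "twist": 0},
    {"x": 0.055, "y": 0, "z": -0.05, "twist": 0},
    {"x": 0.055, "y": 0, "z": -0.025, "twist": 0},
    {"x": 0.055, "y": 0, "z": -0.023, "twist": 0},
  ],
)

```text
time: 39.2
tool_pos: [551.4, 143.7, 103.8]
tcp_rot: [-3.134, 0.002, 1.466]
contact_force: [-1.1, 0.7, -1.0]
grip_width: 63.6
finger_force: 30.0
```

Emit:
play_rows(
  commands=[
    {"x": -0.01, "y": 0, "z": 0, "twist": 0},
    {"x": -0.025, "y": 0, "z": 0, "twist": 0},
    {"x": -0.04, "y": 0, "z": 0, "twist": 0},
    {"x": -0.054, "y": 0, "z": 0, "twist": 0},
    {"x": -0.067, "y": 0, "z": 0, "twist": 0},
    {"x": -0.08, "y": 0, "z": 0, "twist": 0},
    {"x": -0.092, "y": 0, "z": 0, "twist": 0},
    {"x": -0.092, "y": 0, "z": 0, "twist": 0},
  ],
)

```text
time: 40.0
tool_pos: [544.2, 50.0, 107.8]
tcp_rot: [3.141, 0.001, 1.463]
contact_force: [0.1, 0.9, 1.6]
grip_width: 63.3
finger_force: 30.0
```

Run:
```python
from h import *
edges('w21')
```

```text
40.0 [544.2  50.  107.8] [0.1 0.9 1.6] 63.3
115C177:(72,-31) 118C217:(71,-50) 121C215:(70,-49) 124C211:(69,-48) 127W117:(67,20) 130W114:(65,23) 133W92:(62,60) 136W93:(60,57) 139W93:(58,57) 142W94:(56,54) 145W95:(54,52) 148W96:(53,49) 151W97:(51,47) 154W97:(49,47) 157W98:(47,44) 160W99:(46,42) 163W99:(44,41) 166W100:(42,39) 169W101:(41,37) 172W101:(39,36) 175W103:(38,33) 178W104:(36,31) 181W104:(34,30) 184W105:(33,28) 187W106:(31,26) 190W106:(30,26) 193W107:(28,24) 196W108:(27,22) 199W108:(25,21) 202W109:(24,19) 205W110:(23,18) 208W110:(21,17) 211W112:(20,14) 214W112:(19,14) 217W112:(17,13) 220W118:(18,5) 223W138:(24,-15) 226W159:(29,-31) 229W170:(30,-38) 232W176:(31,-41) 235W182:(31,-45) 238W188:(31,-48) 241W182:(29,-45) 244W115:(4,6)
```

White is up again, with the same geometry as tile A. I'll carry it to the far slot.

Emit:
play_rows(
  commands=[
    {"x": 0, "y": 0, "z": -0.035, "twist": 0},
    {"x": 0.04, "y": 0.01, "z": -0.035, "twist": 8},
    {"x": 0.08, "y": 0.02, "z": -0.035, "twist": 16},
    {"x": 0.12, "y": 0.03, "z": -0.035, "twist": 24},
    {"x": 0.16, "y": 0.0395, "z": -0.035, "twist": 32},
    {"x": 0.183, "y": 0.0395, "z": -0.035, "twist": 40},
    {"x": 0.183, "y": 0.0395, "z": -0.035, "twist": 48},
    {"x": 0.183, "y": 0.0395, "z": -0.035, "twist": 56},
  ],
)

```text
time: 40.85
tool_pos: [602.4, 230.9, 141.5]
tcp_rot: [3.141, 0.001, 0.484]
contact_force: [0.1, -0.4, -2.6]
grip_width: 63.4
finger_force: 30.0
```

Emit:
play_rows(
  commands=[
    {"x": 0, "y": 0, "z": 0.0, "twist": 8},
    {"x": 0, "y": 0, "z": 0.0, "twist": 16},
    {"x": 0, "y": 0, "z": 0.02, "twist": 25},
    {"x": 0, "y": 0, "z": 0.035, "twist": 25},
    {"x": 0, "y": 0, "z": 0.045, "twist": 25},
    {"x": 0, "y": 0, "z": 0.045, "twist": 25},
    {"x": 0, "y": 0, "z": 0.045, "twist": 25},
    {"x": 0, "y": 0, "z": 0.045, "twist": 25},
  ],
)

```text
time: 41.65
tool_pos: [603.3, 230.2, 98.1]
tcp_rot: [-3.142, -0.002, 0.052]
contact_force: [-0.1, 0.7, -0.4]
grip_width: 63.6
finger_force: 30.0
```

Run:
```python
from h import *
edges('w22'); go([603,227.6,38],2.7)
```

```text
41.65 [603.3 230.2  98.1] [-0.1  0.7 -0.4] 63.6
130W93:(63,59) 133W93:(61,58) 136W93:(59,57) 139W93:(57,57) 142W93:(55,56) 145W94:(53,54) 148W94:(51,53) 151W95:(50,51) 154W95:(48,50) 157W96:(46,48) 160W97:(44,46) 163W97:(42,45) 166W98:(41,43) 169W99:(39,40) 172W100:(38,38) 175W101:(36,36) 178W101:(34,36) 181W102:(33,33) 184W103:(31,31) 187W104:(30,29) 190W105:(28,27) 193W106:(27,25) 196W106:(25,25) 199W107:(24,23) 202W107:(22,22) 205W107:(20,22) 208W109:(20,19) 211W109:(18,18) 214W108:(16,19) 217W110:(15,16) 220W110:(13,16) 223W112:(13,12) 226W112:(11,12) 229W112:(9,12) 232W112:(8,11) 235W112:(6,11) 238W114:(5,8) 241W114:(4,7)
at [603.3 230.2  98.2] yaw 3.0 shift [-0.5  2.6 60.2] twist 0.3
```

Emit:
play_rows(
  commands=[
    {"x": 0, "y": 0.002, "z": 0.015, "twist": 0.2},
    {"x": 0, "y": 0.002, "z": 0.024, "twist": 0.2},
    {"x": 0, "y": 0.002, "z": 0.032, "twist": 0.2},
    {"x": 0, "y": 0.002, "z": 0.04, "twist": 0.2},
    {"x": 0, "y": 0.002, "z": 0.047, "twist": 0.2},
    {"x": 0, "y": 0.002, "z": 0.054, "twist": 0.2},
    {"x": 0, "y": 0.002, "z": 0.059, "twist": 0.2},
    {"x": 0, "y": 0.002, "z": 0.059, "twist": 0.2},
  ],
)

```text
time: 42.5
tool_pos: [602.9, 228.0, 37.8]
tcp_rot: [3.141, -0.0, 0.048]
contact_force: [-1.0, -0.7, 2.0]
grip_width: 63.3
finger_force: 30.0
```

Emit:
play_rows(
  commands=[
    {"x": 0, "y": 0, "z": 0, "twist": 0},
    {"x": 0, "y": 0, "z": 0, "twist": 0},
    {"x": 0, "y": 0, "z": 0, "twist": 0},
    {"x": 0, "y": 0, "z": 0, "twist": 0},
    {"x": 0, "y": 0, "z": 0, "twist": 0},
    {"x": 0, "y": 0, "z": -0.03, "twist": 0},
    {"x": 0, "y": 0, "z": -0.08, "twist": 0},
    {"x": 0, "y": 0, "z": -0.12, "twist": 0},
  ],
  jaw=0.05,
)

```text
time: 43.3
tool_pos: [603.0, 228.1, 160.2]
tcp_rot: [-3.142, -0.001, 0.048]
contact_force: [1.2, 0.6, 0.4]
grip_width: 87.0
finger_force: 0.0
```

Run:
```python
from h import *
w=snap('wrist','w23'); print('w');tiles(w,'white',20)
s=snap('scene','s23'); d=snap('side','d23'); print('s');tiles(s,'white',20);print('s8');tiles(s,'white',8); print('d');tiles(d,'white',20);print('d8'); tiles(d,'white',8)
go([540,-330,160],0)
```

```text
w
white [ 32. 374.] c 350.8 498.2 size 84 10 yaw -87.3
white [254. 148.] c 643.5 231.0 size 93 67 yaw 2.7
s
white [ 42. 352.] c 754.9 -626.4 size 118 74 yaw -52.8
white [143. 249.] c 553.2 -354.1 size 91 64 yaw -1.3
white [350. 213.] c 643.0 228.3 size 93 66 yaw 2.8
white [313. 165.] c 426.7 219.4 size 93 66 yaw 2.6
s8
white [ 42. 352.] c 748.0 -629.3 size 119 75 yaw -52.8
white [143. 249.] c 543.9 -353.9 size 92 65 yaw -1.3
white [350. 213.] c 634.8 235.3 size 94 67 yaw 2.8
white [313. 165.] c 416.0 226.2 size 94 67 yaw 2.6
d
white [272. 275.] c 430.9 222.5 size 91 62 yaw 5.8
white [202. 272.] c 647.1 231.1 size 89 66 yaw 5.8
d8
white [272. 275.] c 430.7 212.4 size 92 62 yaw 5.8
white [202. 272.] c 649.9 221.1 size 91 67 yaw 5.8
at [604.5 228.5 161.9] yaw 2.7 shift [-9.120e+01  5.547e+02  5.000e-01] twist 2.7
```

Both turned tiles are on the bed and lined up (yaw 2.7°): (428,221) and (643,230). Now the white tile.

Emit:
play_rows(
  commands=[
    {"x": -0.15, "y": 0.56, "z": -0.04, "twist": 0},
    {"x": -0.15, "y": 0.56, "z": -0.04, "twist": 3},
    {"x": -0.15, "y": 0.56, "z": -0.04, "twist": 3},
    {"x": -0.15, "y": 0.56, "z": -0.04, "twist": 3},
    {"x": -0.15, "y": 0.56, "z": -0.04, "twist": 3},
    {"x": -0.15, "y": 0.56, "z": -0.04, "twist": 3},
    {"x": -0.15, "y": 0.56, "z": -0.04, "twist": 3},
    {"x": -0.15, "y": 0.56, "z": -0.04, "twist": 3},
  ],
  jaw=0,
)

```text
time: 44.25
tool_pos: [516.7, -163.5, 184.5]
tcp_rot: [-3.141, 0.002, -0.004]
contact_force: [0.7, -0.4, 0.4]
grip_width: 91.4
finger_force: 0.0
```

Emit:
play_rows(
  commands=[
    {"x": -0.035, "y": 0.19, "z": 0, "twist": 0},
    {"x": -0.035, "y": 0.19, "z": 0, "twist": 0},
    {"x": -0.035, "y": 0.19, "z": 0, "twist": 0},
    {"x": -0.035, "y": 0.19, "z": 0, "twist": 0},
    {"x": -0.035, "y": 0.19, "z": 0, "twist": 0},
    {"x": -0.035, "y": 0.19, "z": 0, "twist": 0},
    {"x": -0.035, "y": 0.19, "z": 0, "twist": 0},
    {"x": -0.035, "y": 0.19, "z": 0, "twist": 0},
  ],
)

```text
time: 45.05
tool_pos: [482.7, -350.2, 185.4]
tcp_rot: [-3.141, 0.001, -0.003]
contact_force: [-1.0, 0.3, -0.8]
grip_width: 92.0
finger_force: 0.0
```

Run:
```python
from h import *
w=snap('wrist','w24'); tiles(w,'white',8); go([544,-354,27],-1.3)
```

```text
white [257. 125.] c 545.6 -351.8 size 92 66 yaw -0.5
white [226.  41.] c 631.5 -320.3 size 46 21 yaw 23.0
at [ 482.8 -350.3  185.7] yaw -0.1 shift [ 61.3   3.6 158.7] twist 1.2
```

Emit:
play_rows(
  commands=[
    {"x": 0.03, "y": 0.0015, "z": 0.03, "twist": 0.4},
    {"x": 0.0625, "y": 0.0015, "z": 0.07, "twist": 0.4},
    {"x": 0.0625, "y": 0.0015, "z": 0.11, "twist": 0.4},
    {"x": 0.0625, "y": 0.0015, "z": 0.135, "twist": 0.4},
    {"x": 0.0625, "y": 0.0015, "z": 0.15, "twist": 0.4},
    {"x": 0.0625, "y": 0.0015, "z": 0.1585, "twist": 0.4},
    {"x": 0.0625, "y": 0.0015, "z": 0.1585, "twist": 0.4},
    {"x": 0.0625, "y": 0.0015, "z": 0.1585, "twist": 0.4},
  ],
)

```text
time: 45.9
tool_pos: [545.5, -354.1, 28.8]
tcp_rot: [3.14, -0.002, -0.011]
contact_force: [0.4, -0.0, 1.4]
grip_width: 91.6
finger_force: 0.0
```

Emit:
play_rows(
  commands=[
    {"x": 0, "y": 0, "z": 0, "twist": 0},
    {"x": 0, "y": 0, "z": 0, "twist": 0},
    {"x": 0, "y": 0, "z": 0, "twist": 0},
    {"x": 0, "y": 0, "z": 0, "twist": 0},
    {"x": 0, "y": 0, "z": -0.01, "twist": 0},
    {"x": 0, "y": 0, "z": -0.03, "twist": 0},
    {"x": 0, "y": 0, "z": -0.07, "twist": 0},
    {"x": 0, "y": 0, "z": -0.11, "twist": 0},
  ],
  jaw=1.0,
)

```text
time: 46.7
tool_pos: [544.4, -353.3, 138.4]
tcp_rot: [-3.141, 0.001, -0.012]
contact_force: [0.4, -1.1, 0.1]
grip_width: 63.5
finger_force: 30.0
```

Run:
```python
from h import *
go([534.5,225,130],2.7)
```

```text
at [ 544.4 -353.3  138.4] yaw -0.7 shift [ -16.5 -578.1    8.9] twist -3.4
```

Emit:
play_rows(
  commands=[
    {"x": -0.005, "y": -0.25, "z": 0, "twist": 0},
    {"x": -0.01, "y": -0.4, "z": 0, "twist": 0},
    {"x": -0.0155, "y": -0.578, "z": 0, "twist": -3.4},
    {"x": -0.0155, "y": -0.578, "z": 0, "twist": -3.4},
    {"x": -0.0155, "y": -0.578, "z": 0, "twist": -3.4},
    {"x": -0.0155, "y": -0.578, "z": 0, "twist": -3.4},
    {"x": -0.0155, "y": -0.578, "z": 0, "twist": -3.4},
    {"x": -0.0155, "y": -0.578, "z": 0, "twist": -3.4},
  ],
)

```text
time: 47.5
tool_pos: [538.6, 48.3, 138.1]
tcp_rot: [3.141, -0.001, 0.048]
contact_force: [1.3, 0.0, -0.2]
grip_width: 63.6
finger_force: 30.0
```

Run:
```python
from h import *
go([535.5,225,130],2.7)
```

```text
at [538.6  48.3 138.1] yaw 2.7 shift [   5.3 -176.6    8.1] twist 0.0
```

Emit:
play_rows(
  commands=[
    {"x": 0.005, "y": -0.05, "z": 0, "twist": 0},
    {"x": 0.005, "y": -0.1, "z": 0, "twist": 0},
    {"x": 0.005, "y": -0.15, "z": 0, "twist": 0},
    {"x": 0.005, "y": -0.1766, "z": 0, "twist": 0},
    {"x": 0.005, "y": -0.1766, "z": 0.03, "twist": 0},
    {"x": 0.005, "y": -0.1766, "z": 0.06, "twist": 0},
    {"x": 0.005, "y": -0.1766, "z": 0.08, "twist": 0},
    {"x": 0.005, "y": -0.1766, "z": 0.08, "twist": 0},
  ],
)

```text
time: 48.3
tool_pos: [533.5, 222.7, 55.0]
tcp_rot: [3.14, 0.005, 0.048]
contact_force: [-0.0, -0.4, -0.9]
grip_width: 63.5
finger_force: 30.0
```

Run:
```python
from h import *
go([535.5,225,41],2.7); w=snap('wrist','w25')
```

```text
at [533.5 222.7  55. ] yaw 2.8 shift [ 2.2 -2.3 13.9] twist 0.1
```

Emit:
play_rows(
  commands=[
    {"x": 0, "y": 0, "z": 0.004, "twist": 0},
    {"x": 0, "y": 0, "z": 0.008, "twist": 0},
    {"x": 0, "y": 0, "z": 0.012, "twist": 0},
    {"x": 0, "y": 0, "z": 0.0155, "twist": 0},
    {"x": 0, "y": 0, "z": 0.0165, "twist": 0},
    {"x": 0, "y": 0, "z": 0.0165, "twist": 0},
    {"x": 0, "y": 0, "z": 0.0165, "twist": 0},
    {"x": 0, "y": 0, "z": 0.0165, "twist": 0},
  ],
)

```text
time: 49.15
tool_pos: [535.4, 223.1, 40.9]
tcp_rot: [3.142, -0.0, 0.048]
contact_force: [0.1, -0.3, -1.6]
grip_width: 63.1
finger_force: 30.0
```

Emit:
play_rows(
  commands=[
    {"x": 0, "y": 0, "z": 0, "twist": 0},
    {"x": 0, "y": 0, "z": 0, "twist": 0},
    {"x": 0, "y": 0, "z": 0, "twist": 0},
    {"x": 0, "y": 0, "z": 0, "twist": 0},
    {"x": 0, "y": 0, "z": 0, "twist": 0},
    {"x": 0, "y": 0, "z": -0.03, "twist": 0},
    {"x": 0, "y": 0, "z": -0.08, "twist": 0},
    {"x": 0, "y": 0, "z": -0.12, "twist": 0},
  ],
  jaw=0.1,
)

```text
time: 49.95
tool_pos: [535.5, 223.1, 162.7]
tcp_rot: [-3.142, -0.001, 0.048]
contact_force: [-0.2, 1.1, 0.5]
grip_width: 82.2
finger_force: 0.0
```

Run:
```python
from h import *
w=snap('wrist','w26'); tiles(w,'white',20)
d=snap('side','d26'); s=snap('scene','s26'); print('s');tiles(s,'white',20); print('d');tiles(d,'white',20)
go([486,390,230],92.9)
```

```text
white [ 48. 374.] c 281.9 476.0 size 124 11 yaw -87.4
white [252. 282.] c 425.2 221.8 size 65 30 yaw -87.3
white [255. 188.] c 534.9 223.5 size 92 65 yaw 2.7
white [253.  74.] c 645.1 231.1 size 90 67 yaw 2.8
s
white [ 42. 352.] c 755.0 -625.8 size 118 73 yaw -51.5
white [350. 213.] c 643.0 228.3 size 93 66 yaw 2.8
white [330. 188.] c 534.5 221.4 size 92 66 yaw 2.6
white [313. 165.] c 426.8 218.5 size 93 64 yaw 2.7
d
white [272. 275.] c 430.9 222.5 size 91 62 yaw 5.8
white [237. 273.] c 538.6 224.2 size 89 66 yaw 5.0
white [202. 272.] c 647.1 231.1 size 89 66 yaw 5.8
at [536.9 223.5 163.9] yaw 2.7 shift [ -42.4 -168.8  -66.2] twist -90.2
```

All three tiles are white up, lined up and about 15 mm apart. Now the lever to red.

Emit:
play_rows(
  commands=[
    {"x": 0, "y": 0, "z": -0.04, "twist": -8.5},
    {"x": 0, "y": 0, "z": -0.066, "twist": -17},
    {"x": -0.0205, "y": -0.05, "z": -0.066, "twist": -25.5},
    {"x": -0.0405, "y": -0.1, "z": -0.066, "twist": -34},
    {"x": -0.0405, "y": -0.15, "z": -0.066, "twist": -42.5},
    {"x": -0.0405, "y": -0.168, "z": -0.066, "twist": -51},
    {"x": -0.0405, "y": -0.168, "z": -0.066, "twist": -59.5},
    {"x": -0.0405, "y": -0.168, "z": -0.066, "twist": -68},
  ],
  jaw=0.4,
)

```text
time: 50.9
tool_pos: [485.8, 389.7, 224.5]
tcp_rot: [-3.14, 0.003, 1.243]
contact_force: [-0.1, -0.3, 0.4]
grip_width: 54.9
finger_force: 0.0
```

Emit:
play_rows(
  commands=[
    {"x": 0, "y": 0, "z": 0, "twist": -8},
    {"x": 0, "y": 0, "z": 0, "twist": -16},
    {"x": 0, "y": 0, "z": 0, "twist": -22.2},
    {"x": 0, "y": 0, "z": 0, "twist": -22.2},
    {"x": 0, "y": 0, "z": 0, "twist": -22.2},
    {"x": 0, "y": 0, "z": 0, "twist": -22.2},
    {"x": 0, "y": 0, "z": 0, "twist": -22.2},
    {"x": 0, "y": 0, "z": 0, "twist": -22.2},
  ],
)

```text
time: 51.7
tool_pos: [486.9, 388.9, 226.7]
tcp_rot: [-3.142, 0.0, 1.621]
contact_force: [0.3, -0.3, 0.4]
grip_width: 54.8
finger_force: 0.0
```

Run:
```python
from h import *
d=snap('side','d27'); p=d['pixels'][270:305,225:275].max(2)<40
n,l,st,ce=cv2.connectedComponentsWithStats(p.astype(np.uint8))
for i in range(1,n):
    if st[i][4]>20: u=ce[i]+[225,270]; print(st[i],u,onz(d,*u,149.5))
go([488,390.4,158],92.9)
```

```text
[20 16  9 10 64] [249.09375 290.65625] [489.33598315 387.28602858 149.5       ]
at [486.9 388.9 226.7] yaw 92.9 shift [ 1.5  1.2 68.7] twist 0.0
```

Emit:
play_rows(
  commands=[
    {"x": 0.0015, "y": 0.0015, "z": 0.02, "twist": 0},
    {"x": 0.0015, "y": 0.0015, "z": 0.04, "twist": 0},
    {"x": 0.0015, "y": 0.0015, "z": 0.055, "twist": 0},
    {"x": 0.0015, "y": 0.0015, "z": 0.064, "twist": 0},
    {"x": 0.0015, "y": 0.0015, "z": 0.068, "twist": 0},
    {"x": 0.0015, "y": 0.0015, "z": 0.068, "twist": 0},
    {"x": 0.0015, "y": 0.0015, "z": 0.068, "twist": 0},
    {"x": 0.0015, "y": 0.0015, "z": 0.068, "twist": 0},
  ],
)

```text
time: 52.55
tool_pos: [488.6, 390.7, 159.6]
tcp_rot: [3.14, -0.001, 1.622]
contact_force: [-0.2, -0.3, 0.5]
grip_width: 54.9
finger_force: 0.0
```

Emit:
play_rows(
  commands=[
    {"x": 0, "y": 0, "z": 0, "twist": 0},
    {"x": 0, "y": 0, "z": 0, "twist": 0},
    {"x": 0, "y": 0, "z": 0, "twist": 0},
    {"x": 0, "y": 0, "z": 0, "twist": 0},
    {"x": 0, "y": 0, "z": 0, "twist": 0},
    {"x": 0, "y": 0, "z": 0, "twist": 0},
    {"x": 0, "y": 0, "z": 0, "twist": 0},
    {"x": 0, "y": 0, "z": 0, "twist": 0},
  ],
  jaw=1.0,
)

```text
time: 53.35
tool_pos: [488.4, 390.5, 158.8]
tcp_rot: [3.141, 0.0, 1.622]
contact_force: [0.2, -1.5, 2.5]
grip_width: 24.3
finger_force: 28.9
```

Emit:
play_rows(
  commands=[
    {"x": 0, "y": 0.01, "z": -0.004, "twist": 0},
    {"x": 0, "y": 0.02, "z": -0.0068, "twist": 0},
    {"x": 0, "y": 0.03, "z": -0.0082, "twist": 0},
    {"x": 0, "y": 0.04, "z": -0.0085, "twist": 0},
    {"x": 0, "y": 0.05, "z": -0.0075, "twist": 0},
    {"x": 0, "y": 0.06, "z": -0.0053, "twist": 0},
    {"x": 0, "y": 0.07, "z": -0.0018, "twist": 0},
    {"x": 0, "y": 0.078, "z": 0.002, "twist": 0},
  ],
)

```text
time: 54.15
tool_pos: [564.6, 394.2, 157.1]
tcp_rot: [-3.137, 0.001, 1.622]
contact_force: [-9.1, -3.8, 13.7]
grip_width: 24.4
finger_force: 34.2
```

Emit:
play_rows(
  commands=[
    {"x": 0, "y": 0, "z": 0, "twist": 0},
    {"x": 0, "y": 0, "z": 0, "twist": 0},
    {"x": 0, "y": 0, "z": 0, "twist": 0},
    {"x": 0, "y": 0, "z": 0, "twist": 0},
    {"x": 0, "y": 0, "z": 0, "twist": 0},
    {"x": 0, "y": 0, "z": 0, "twist": 0},
    {"x": 0, "y": 0, "z": 0, "twist": 0},
    {"x": 0, "y": 0, "z": 0, "twist": 0},
  ],
)

```text
time: 54.95
tool_pos: [565.2, 394.2, 157.2]
tcp_rot: [-3.139, 0.001, 1.622]
contact_force: [-4.1, -2.2, 7.2]
grip_width: 24.6
finger_force: 32.9
```

Emit:
play_rows(
  commands=[
    {"x": 0, "y": 0, "z": 0, "twist": 0},
    {"x": 0, "y": 0, "z": 0, "twist": 0},
    {"x": 0, "y": 0, "z": 0, "twist": 0},
    {"x": 0, "y": 0, "z": 0, "twist": 0},
    {"x": 0, "y": 0, "z": -0.02, "twist": 0},
    {"x": 0, "y": 0, "z": -0.05, "twist": 0},
    {"x": 0, "y": 0, "z": -0.09, "twist": 0},
    {"x": 0, "y": 0, "z": -0.13, "twist": 0},
  ],
  jaw=0.3,
)

```text
time: 55.75
tool_pos: [565.9, 394.4, 287.5]
tcp_rot: [-3.141, 0.001, 1.622]
contact_force: [0.0, -0.8, 0.9]
grip_width: 64.4
finger_force: 0.0
```

Run:
```python
from h import *
w=snap('wrist','w28'); d=snap('side','d28')
b=cv2.resize(d['pixels'][235:325,175:295],(400,300),interpolation=2)
cv2.imwrite('pics/w28b.png',np.hstack([cv2.resize(w['pixels'],(400,300)),b])[:,:,::-1])
tiles(d,'white',20)
```

```text
white [273. 276.] c 430.9 222.5 size 91 62 yaw 5.8
white [201. 272.] c 648.1 231.2 size 87 66 yaw 5.8
```

View pics/w28b.png

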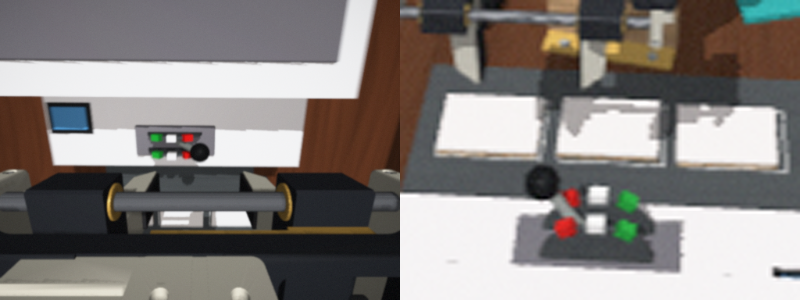

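The side crop shows the lever rod between the red cheeks at (567,212), and three white tiles on the bed at (490,127), (610,127) and (728,135). I'm handing the job in.

Run:
```python
from h import *
print(bot.close_job())
```

```text
the job is handed in; nothing more can be done
None
```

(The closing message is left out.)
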